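# Rack the second cylinder's parts with their twins

## Robot

A 6-joint arm with a two-finger parallel gripper is mounted at the origin on a cart in front of the work surface, level with it; the furniture and walls round the work are solid. World frame = base frame: x ahead of the robot, y to its left, z up, the work surface at z = 0. Lengths are in m, angles in rad, forces in N, time in s.
With the tool pointing down it reaches from about 0.3 to 0.775 m from the base axis. Payload 14.6 kg.
Tool frame: the origin (TCP) lies midway between the tips of the shut fingers; the grasp point (between the pads) lies 19 mm behind it (ctrl.tcp_to_grasp is the distance from the TCP to the grasp point, in m); x points along the fingers, y is the direction in which the jaws open and shut, and the axes are right-handed (so a half turn about x gives the same grasp; the last joint's range is limited). The gripper opens to 94 mm and grips with 3 to 60 N. Pads are 16 mm wide; open, the fingers measure 119 mm over their backs; the gripper's body (75 mm by 177 mm) begins 78 mm behind the grasp point.
Start: joints at [1.231, 0.3, 1.521, -0, 1.321, -0.067], TCP at [0.148, 0.53, 0.205] pointing down, gripper open.
Joint ranges: [-3.03, 3.03], [-0.79, 2.21], [0.23, 2.52], [-1.04, 4.18], [0, 3.07], [-2.55, 2.55]. Speed limits (rad/s): [2.22, 2.22, 2.57, 3.14, 3.14, 3.14].

## Interface

Orientations are given as [roll, pitch, yaw] about the fixed x, y, z axes, in that order (R = Rz(yaw) Ry(pitch) Rx(roll)).
In Python, from station import ctrl gives the robot as it stands.
- The arm moves only by the tool jog_arm, never from a script. Its argument "rows" is one flat list of numbers, 7 for each row, row after row: the shift along the world's x, y, z in m, then the turn, a rotation vector about the world's x, y, z in degrees, then the closure, from 0 (fully open) to 1 (shut). A call has 1 to 8 rows; each row shifts and turns the commanded pose from where the row before left it; what a row does not reach is not made up. A row lasts 1/12 s, in which the tool goes at most 41.7 mm and 7.16 degrees, less where a joint would pass 70% of its speed; a pose out of reach is approached as far as the arm can. A call with a gripper value outside its range is refused whole. The fingers move at their own pace and stop on an object; "squeeze" is the grip in N (left out, the last holds). Time passes only in rows, so rows that do not move let the fingers close. It gives the time, the measured TCP pose, the force and the opening at its end, in the units of the state.
- ctrl.get_obs(): the state, without advancing time (a new reading comes with each control period).
- ctrl.camera(name): name is "side" or "top" or "wrist"; returns (picture, depth): 420x560x3 uint8, red, green, blue; 420x560 float32, m along the optical axis (not along the pixel's ray), 0 where there is no reading.
- ctrl.camera_model(name): a dict with "K" (3x3 intrinsics, pixels), "extrinsics" (4x4, takes a point from camera to world coordinates). Camera axes: x right, y down, z forward; pixel columns grow to the right and rows downward; lengths in m; the calibration is good to about 2 mm. A picture is of the moment at which its call begins: read the wrist's pose just before it. camera_model takes no time and is no camera call; for the wrist camera it gives the pose at the moment of the call.
- ctrl.hand_in(): hands the job in, once; it reports no verdict.
The state is a dict: "time_s": time; "qpos": joint angles; "joint_vel": joint speeds; "tau": joint torques, N m; "ee_pos": TCP position; "eef_rot": TCP orientation; "force": force on the tool from outside, world axes, zero at the start; "moment": the same for the moment, N m; "grip_width": finger opening in m.
Only numpy, scipy, OpenCV 4.12 (cv2) and the standard library are available. Lean on these libraries where they do the work, as an engineer would, in place of code of your own. Each camera call takes 0.05 s, during which the arm holds its last target.

## Task

The parts of the engine's first cylinder are already racked; the second cylinder's piston, piston pin, valve spring and ball bearing and one bright flange bolt are still lying mixed on the bench. Set each of the four parts down in the empty pocket of the bored block that already holds its twin, seated on the pocket floor the same way up as it stands or lies now, and lay the bolt in the wooden tray with the other bolts. Let go of everything.

Things in the scene. Friction and masses are not known exactly. Their poses are not given: they have to be found in the camera images.
- piston: the loose forged piston, a light metal cylinder 62 mm across (66 mm over the pin bosses) and 54 mm tall with ring grooves, standing on its skirt; origin at the centre of its underside, z up. Grip across 62 mm in any direction.
- bearing: the loose ball bearing, a flat steel ring 47 mm across and 14 mm thick, lying flat; origin at the centre of its underside, z up.
- valve_spring: the loose valve spring, a rigid steel coil 28 mm across and 42 mm tall, standing on end; origin at the centre of its underside, z up.
- piston_pin: the loose piston pin, a plain steel tube 18 mm across and 46 mm tall, standing on end; origin at the centre of its underside, z up.
- bolt: the loose bright flange bolt, 59 mm long, 18 mm across its flange and hexagon head, lying on the bench; origin under the middle of its length, y along the bolt (its shank slimmer than the head), z up at the start. Grip across it near the middle.
- piston_pocket (a point): floor centre of the empty pocket, 78 mm across, 12 mm deep, floor 10 mm above the bench, in the fixed plywood block (176 x 90 x 22 mm, centred between its two pockets) for pistons; z up, x along the block, roughly world x. An equal pocket 83 mm away at -x, nearer the robot, holds a piston that stays there, its top 64 mm above the bench. Fingers have most room along the pocket's y.
- bearing_pocket (a point): floor centre of the empty pocket, 63 mm across, 6 mm deep, floor 16 mm above the bench, in the fixed plywood block (152 x 78 x 22 mm, centred between its two pockets) for bearings; z up, x along the block, roughly world x. An equal pocket 71 mm away at -x, nearer the robot, holds a bearing that stays there, its top 30 mm above the bench. Fingers have most room along the pocket's y.
- spring_pocket (a point): floor centre of the empty pocket, 44 mm across, 12 mm deep, floor 10 mm above the bench, in the fixed plywood block (136 x 68 x 22 mm, centred between its two pockets) for valve springs; z up, x along the block, roughly world x. An equal pocket 68 mm away at -x, nearer the robot, holds a valve spring that stays there, its top 52 mm above the bench. Fingers have most room along the pocket's y.
- pin_pocket (a point): floor centre of the empty pocket, 34 mm across, 12 mm deep, floor 10 mm above the bench, in the fixed plywood block (136 x 68 x 22 mm, centred between its two pockets) for piston pins; z up, x along the block, roughly world x. An equal pocket 68 mm away at -x, nearer the robot, holds a piston pin that stays there, its top 56 mm above the bench. Fingers have most room along the pocket's y.
- fastener_tray: the shallow open wooden tray for bolts and nuts, 119 (x) x 228 (y) x 36 mm, walls 9 mm, inside 99 x 210 mm, inner floor 6 mm above the bench; it does not move. Origin at the centre of its underside, z up, y along its long side. Two bolts and a nut already lie in its +y half (from y = +15 to +100 mm); the -y half is free.

How it is judged:
By the outcome, as a careful person would: the job done as asked, in the order asked, and still so for the second after the job is handed in, with the robot touching nothing.
It also fails if it takes over 131 s, if anything falls off the work surface, if the arm or the gripper's body presses on something with over 40 N, if the wrist force passes 120 N, or if a joint passes its speed limit or range.

## Working session

There is one attempt and no reset: what is moved stays moved. The work goes in short steps, Python scripts to look and compute and a tool call to move; the robot and the scene stay as the last step left them, time stands still between calls to the robot, and variables do not carry over. Pictures are saved under pics/ and viewed, and the job is handed in when it is done.

Besides the shell and the picture viewer there is one more tool, called as name(argument=value, ...) on one line, values as JSON. jog_arm: Moves the arm, as the interface text tells. Its arguments: {"type":"object","properties":{"rows":{"type":"array"},"squeeze":{"type":"number"}},"required":["rows"]}

```bash
ls; mkdir -p pics
python3 - <<'E'
from station import ctrl
import cv2,numpy as np
o=ctrl.get_obs();print({k:np.round(v,3) for k,v in o.items()})
for n in ("top","side"):
    p,d=ctrl.camera(n);np.savez(f"{n}0.npz",p=p,d=d)
    cv2.imwrite(f"pics/{n}0.png",p[:,:,::-1])
    m=ctrl.camera_model(n);print(n,np.round(m["K"],1).tolist(),np.round(m["extrinsics"],3).tolist())
E
```

```text
pics
{'time_s': np.float64(0.0), 'qpos': array([ 1.231,  0.3  ,  1.522, -0.   ,  1.321, -0.067]), 'joint_vel': array([ 0.001,  0.001,  0.   , -0.001,  0.001, -0.   ]), 'tau': array([-1.0000e-03, -5.3181e+01, -3.5274e+01,  7.1000e-02,  2.4000e-02,
       -0.0000e+00]), 'ee_pos': array([0.148, 0.529, 0.205]), 'eef_rot': array([-1.622,  1.57 , -1.895]), 'force': array([0.164, 0.179, 0.544]), 'moment': array([-0.051,  0.036,  0.037]), 'grip_width': np.float64(0.094)}
top [[430.0, 0.0, 282.0], [0.0, 430.0, 215.7], [0.0, 0.0, 1.0]] [[0.018, -0.99, 0.139, 0.322], [-1.0, -0.014, 0.026, -0.051], [-0.023, -0.14, -0.99, 1.374], [0.0, 0.0, 0.0, 1.0]]
side [[425.3, 0.0, 272.5], [0.0, 425.3, 215.4], [0.0, 0.0, 1.0]] [[0.961, -0.142, 0.238, 0.24], [-0.277, -0.447, 0.851, -0.958], [-0.015, -0.883, -0.468, 0.559], [0.0, 0.0, 0.0, 1.0]]
```

View pics/top0.png

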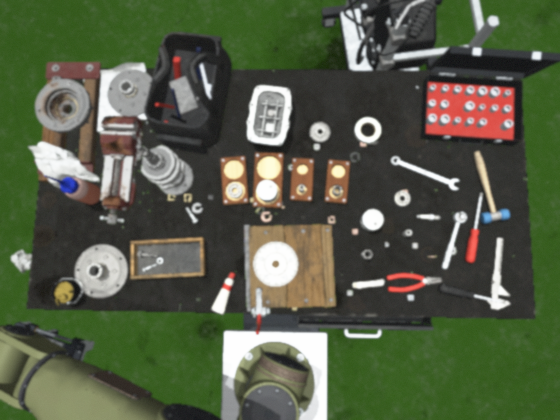

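View pics/side0.png

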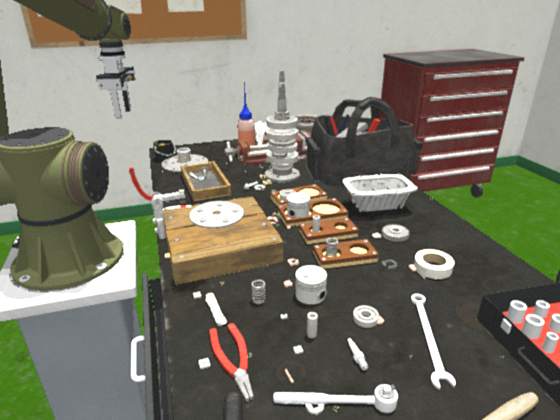

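Run:
```python
import cv2,numpy as np
t=np.load("top0.npz")["p"][:,:,::-1];s=np.load("side0.npz")["p"][:,:,::-1]
f=lambda im,x,y,w,h,k:cv2.resize(im[y:y+h,x:x+w],None,fx=k,fy=k,interpolation=cv2.INTER_CUBIC)
cv2.imwrite("pics/z1.png",f(t,330,170,130,100,6))
cv2.imwrite("pics/z2.png",f(t,205,145,150,80,5))
cv2.imwrite("pics/z3.png",f(t,120,190,100,95,6))
cv2.imwrite("pics/z4.png",f(s,230,170,190,200,3))
```

```text
(no output)
```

View pics/z1.png

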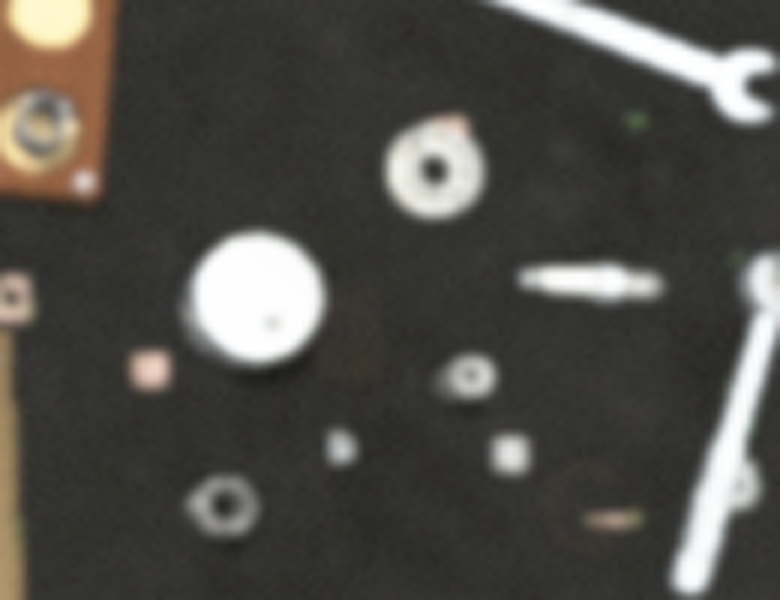

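View pics/z2.png

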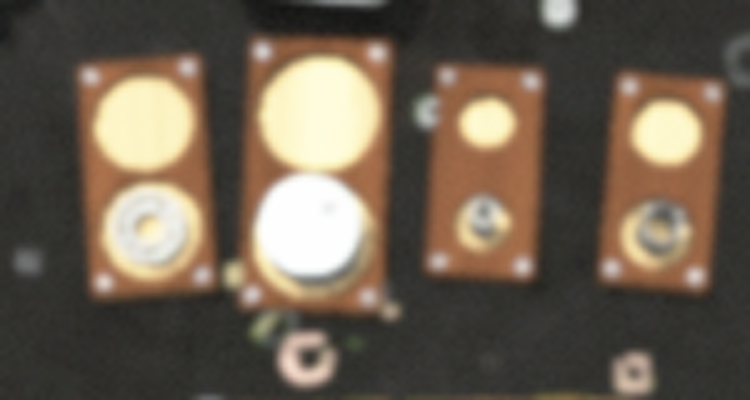

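View pics/z3.png

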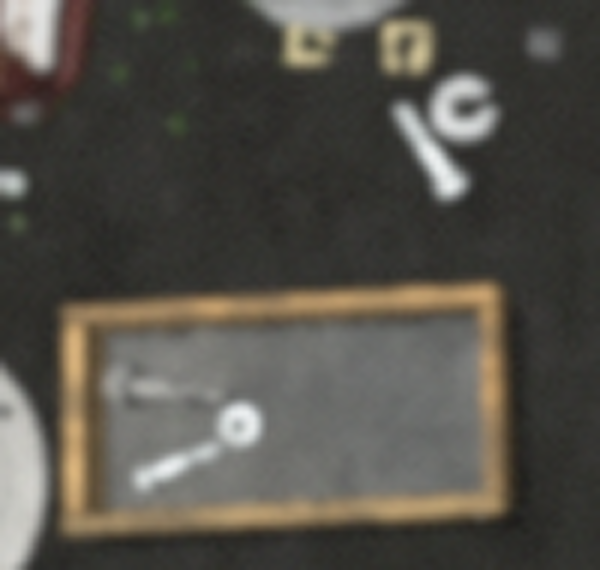

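View pics/z4.png

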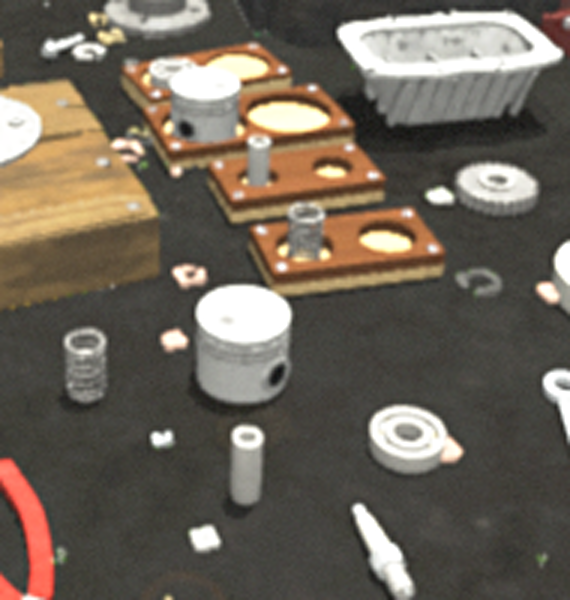

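```bash
cat > h.py <<'E'
import numpy as np,cv2
from station import ctrl
def ray(m,u,v,z):
    K,E=np.array(m["K"]),np.array(m["extrinsics"])
    d=E[:3,:3]@np.linalg.solve(K,[u,v,1.]);o=E[:3,3]
    return o+d*(z-o[2])/d[2]
def proj(m,P):
    K,E=np.array(m["K"]),np.array(m["extrinsics"])
    c=E[:3,:3].T@(np.array(P)-E[:3,3]);q=K@c;return q[:2]/q[2]
E
python3 - <<'E'
from h import *
m=ctrl.camera_model("top");T=np.load("top0.npz");p=T["p"].astype(int);d=T["d"]
hsv=cv2.cvtColor(T["p"],cv2.COLOR_RGB2HSV)
def blob(mask,name,x,y,r,z):
    mk=np.zeros(mask.shape,np.uint8);mk[y-r:y+r,x-r:x+r]=mask[y-r:y+r,x-r:x+r]
    n,l,s,c=cv2.connectedComponentsWithStats(mk,connectivity=4)
    if n<2:print(name,"none");return
    i=1+s[1:,4].argmax();cs,_=cv2.findContours((l==i).astype(np.uint8),0,2)
    rr=cv2.minAreaRect(cs[0]);e=cv2.minEnclosingCircle(cs[0])
    P=ray(m,*c[i],z);Q=ray(m,*e[0],z);print(name,"area",s[i,4],"cen",c[i].round(1),"world",P.round(4),"circ",Q.round(4),"dia",round(e[1]*2*(m["extrinsics"][2][3]-z)/430,4),"rect",np.round(rr[1],1),round(rr[2],1),"r",np.hypot(*P[:2]).round(3))
    return rr
gray=p.sum(2)/3
bright=((gray>150)&(hsv[...,1]<45)).astype(np.uint8)
blob(((gray>225)).astype(np.uint8),"piston",373,219,20,.054)
blob(bright,"bearing",403,198,12,.014)
blob((gray>110).astype(np.uint8),"pin",408,233,8,.046)
blob((gray>90).astype(np.uint8),"spring",367,254,9,.042)
blob((gray>130).astype(np.uint8),"bolt",193,215,9,.009)
yel=((gray>150)&(hsv[...,1]>50)).astype(np.uint8)
for n,x,y,z in(("bearing_pk",234,170,.016),("piston_pk",269,168,.010),("pin_pk",302,170,.010),("spring_pk",338,171,.010)):
    blob(yel,n,x,y,16,z)
# block contours
br=((hsv[...,0]<18)&(hsv[...,1]>90)&(gray<150)&(gray>40)).astype(np.uint8)
for n,x,y,w,h in(("Bbear",219,154,30,53),("Bpist",252,150,34,60),("Bpin",288,155,29,50),("Bspr",323,155,31,52)):
    mk=np.zeros(br.shape,np.uint8);mk[y:y+h,x:x+w]=br[y:y+h,x:x+w]
    mk=cv2.morphologyEx(mk,cv2.MORPH_OPEN,np.ones((2,2)))
    pts=cv2.findNonZero(mk);rr=cv2.minAreaRect(pts)
    b=np.array([ray(m,*q,.022) for q in cv2.boxPoints(rr)]);print(n,b.mean(0).round(4),[np.linalg.norm(b[i]-b[i-1]).round(3) for i in range(2)],b[:,:2].round(3).tolist())
E
```

```text
piston area 305 cen [372.3 219.1] world [ 0.5015 -0.2955  0.054 ] circ [ 0.5012 -0.2956  0.054 ] dia 0.0607 rect [18. 19.] 90.0 r 0.582
bearing area 174 cen [402.1 197.7] world [ 0.5771 -0.3982  0.014 ] circ [ 0.5774 -0.3991  0.014 ] dia 0.0512 rect [15. 14.] 90.0 r 0.701
pin area 50 cen [408.2 232.1] world [ 0.4636 -0.4064  0.046 ] circ [ 0.4636 -0.406   0.046 ] dia 0.0255 rect [6. 8.] 90.0 r 0.617
spring area 80 cen [366.7 253.8] world [ 0.3951 -0.2791  0.042 ] circ [ 0.394  -0.2788  0.042 ] dia 0.0354 rect [9.9 9.9] 45.0 r 0.484
bolt area 66 cen [191.4 215.4] world [0.5111 0.2764 0.009 ] circ [0.5125 0.2794 0.009 ] dia 0.0528 rect [16.6  4.7] 56.3 r 0.581
bearing_pk area 310 cen [233.5 169.4] world [0.6631 0.1444 0.016 ] circ [0.6627 0.1444 0.016 ] dia 0.0639 rect [19. 19.] 90.0 r 0.679
piston_pk area 209 cen [267.9 167.6] world [0.6719 0.033  0.01  ] circ [0.6706 0.0302 0.01  ] dia 0.0788 rect [24. 23.] 90.0 r 0.673
pin_pk area 69 cen [302.1 169.4] world [ 0.6672 -0.0784  0.01  ] circ [ 0.6677 -0.078   0.01  ] dia 0.0348 rect [ 9. 10.] 90.0 r 0.672
spring_pk area 91 cen [337.7 171.1] world [ 0.6628 -0.1938  0.01  ] circ [ 0.6621 -0.1936  0.01  ] dia 0.0436 rect [12. 13.] 90.0 r 0.691
Bbear [0.6236 0.1377 0.022 ] [np.float64(0.159), np.float64(0.087)] [[0.699, 0.189], [0.706, 0.103], [0.548, 0.087], [0.541, 0.172]]
Bpist [0.6264 0.0286 0.022 ] [np.float64(0.095), np.float64(0.185)] [[0.535, 0.078], [0.72, 0.076], [0.717, -0.021], [0.533, -0.018]]
Bpin [ 0.6281 -0.0798  0.022 ] [np.float64(0.141), np.float64(0.074)] [[0.698, -0.042], [0.699, -0.116], [0.558, -0.117], [0.557, -0.044]]
Bspr [ 0.6242 -0.1931  0.022 ] [np.float64(0.075), np.float64(0.144)] [[0.556, -0.149], [0.699, -0.161], [0.693, -0.237], [0.55, -0.224]]
```

Run:
```python
from h import *
from scipy.spatial.transform import Rotation as R
T=np.load("top0.npz");d=T["d"];m=ctrl.camera_model("top");K=np.array(m["K"]);E=np.array(m["extrinsics"])
v,u=np.mgrid[:420,:560];c=np.stack([(u-K[0,2])/K[0,0]*d,(v-K[1,2])/K[1,1]*d,d],-1);P=c@E[:3,:3].T+E[:3,3]
np.save("P.npy",P)
for n,(x0,x1,y0,y1) in dict(crank=(135,200,140,205),bag=(150,225,35,135),pan=(245,295,80,150),wood=(242,335,222,312),flange=(70,130,240,300),vise=(100,140,110,225),piston=(360,386,206,232),bear=(395,412,190,206),pin=(403,413,227,238),spring=(360,373,247,262),bolt=(185,197,206,224),tray=(128,207,236,280)).items():
    q=P[y0:y1,x0:x1].reshape(-1,3);q=q[(d[y0:y1,x0:x1].ravel()>0)];h=q[q[:,2]>.015]
    print(n,"max",q[:,2].max().round(3),"p98",np.percentile(q[:,2],98).round(3), "bbox",h[:,:2].min(0).round(3) if len(h) else 0,h[:,:2].max(0).round(3) if len(h) else 0)
o=ctrl.get_obs();print(R.from_euler("xyz",o["eef_rot"]).as_matrix().round(3))
g=cv2.cvtColor(T["p"],cv2.COLOR_RGB2HSV)
mk=np.zeros((420,560),np.uint8);mk[232:284,124:210]=((g[...,1]>90)&(g[...,0]<25)&(g[...,2]>110))[232:284,124:210]
rr=cv2.minAreaRect(cv2.findNonZero(mk));b=np.array([ray(m,*q,.036) for q in cv2.boxPoints(rr)]);print("tray",b.mean(0).round(4),b.round(3).tolist())
```

```text
crank max 0.346 p98 0.295 bbox [0.583 0.237] [0.753 0.469]
bag max 0.268 p98 0.256 bbox [0.739 0.169] [1.073 0.389]
pan max 0.078 p98 0.074 bbox [ 0.733 -0.037] [0.927 0.099]
wood max 0.121 p98 0.08 bbox [ 0.217 -0.178] [0.484 0.103]
flange max 0.062 p98 0.052 bbox [0.24  0.496] [0.385 0.643]
vise max 0.346 p98 0.083 bbox [0.478 0.336] [0.839 0.575]
piston max 0.059 p98 0.056 bbox [ 0.472 -0.327] [ 0.533 -0.262]
bear max 0.017 p98 0.016 bbox [ 0.557 -0.417] [ 0.599 -0.375]
pin max 0.05 p98 0.049 bbox [ 0.456 -0.413] [ 0.471 -0.397]
spring max 0.045 p98 0.044 bbox [ 0.382 -0.293] [ 0.407 -0.266]
bolt max 0.018 p98 0.016 bbox [0.492 0.259] [0.511 0.276]
tray max 0.045 p98 0.037 bbox [0.308 0.227] [0.44  0.462]
[[-0.     0.269  0.963]
 [-0.001  0.963 -0.269]
 [-1.    -0.001 -0.   ]]
tray [0.3743 0.3425 0.036 ] [[0.429, 0.465, 0.036], [0.441, 0.232, 0.036], [0.32, 0.222, 0.036], [0.307, 0.452, 0.036]]
```

jog_arm(rows=[0.026, -0.027, 0, 0, 0, 2, 0, 0.026, -0.027, 0, 0, 0, 2, 0, 0.026, -0.027, 0, 0, 0, 2, 0, 0.026, -0.027, 0, 0, 0, 2, 0, 0.026, -0.027, 0, 0, 0, 2, 0, 0.026, -0.027, 0, 0, 0, 2, 0, 0.026, -0.027, 0, 0, 0, 2, 0, 0.026, -0.027, 0, 0, 0, 1.6, 0])

```text
time_s: 0.77
ee_pos: [0.357, 0.312, 0.2054]
eef_rot: [-2.528, 1.571, -2.526]
force: [0.0, 1.0, -0.5]
grip_width: 0.0941
```

jog_arm(rows=[0.026, -0.027, 0, 0, 0, 0, 0, 0.026, -0.027, 0, 0, 0, 0, 0, 0.007, -0.039, 0, 0, 0, 0, 0, 0.007, -0.039, 0, 0, 0, 0, 0, 0.007, -0.039, 0, 0, 0, 0, 0, 0.007, -0.039, 0, 0, 0, 0, 0, 0.007, -0.039, 0, 0, 0, 0, 0, 0.007, -0.039, 0, 0, 0, 0, 0])

```text
time_s: 1.43
ee_pos: [0.45, 0.0237, 0.2054]
eef_rot: [-2.057, 1.571, -2.058]
force: [1.3, 0.4, -0.1]
grip_width: 0.0939
```

jog_arm(rows=[0.007, -0.039, 0, 0, 0, 0, 0, 0.007, -0.039, 0, 0, 0, 0, 0, 0.007, -0.039, 0, 0, 0, 0, 0, 0.007, -0.039, 0, 0, 0, 0, 0, 0.007, -0.039, 0, 0, 0, 0, 0, 0.007, -0.039, 0, 0, 0, 0, 0, 0, 0, 0, 0, 0, 0, 0, 0, 0, 0, 0, 0, 0, 0])

```text
time_s: 2.1
ee_pos: [0.4918, -0.2097, 0.2046]
eef_rot: [2.659, 1.569, 2.656]
force: [-0.8, 0.3, -0.0]
grip_width: 0.0939
```

Run:
```python
from h import *
from scipy.spatial.transform import Rotation as R
o=ctrl.get_obs();m=ctrl.camera_model("wrist");print(o["ee_pos"].round(4),np.round(m["K"],1).tolist(),np.round(m["extrinsics"],3).tolist(),R.from_euler("xyz",o["eef_rot"]).as_matrix().round(3).tolist())
p,d=ctrl.camera("wrist");cv2.imwrite("pics/w1.png",p[:,:,::-1])
for n,P in dict(piston=(.5015,-.2955,.054),bearing=(.577,-.3982,.014),pin=(.4636,-.4064,.046),spring=(.395,-.279,.042)).items():print(n,proj(m,P).round())
```

```text
[ 0.4918 -0.2097  0.2046] [[305.9, 0.0, 282.7], [0.0, 305.9, 209.8], [0.0, 0.0, 1.0]] [[0.004, 0.97, 0.242, 0.422], [1.0, -0.005, 0.0, -0.209], [0.001, 0.242, -0.97, 0.384], [0.0, 0.0, 0.0, 1.0]] [[-0.001, 0.003, 1.0], [0.001, 1.0, -0.003], [-1.0, 0.001, -0.001]]
piston [205. 208.]
bearing [137. 257.]
pin [104. 173.]
spring [217. 107.]
```

View pics/w1.png

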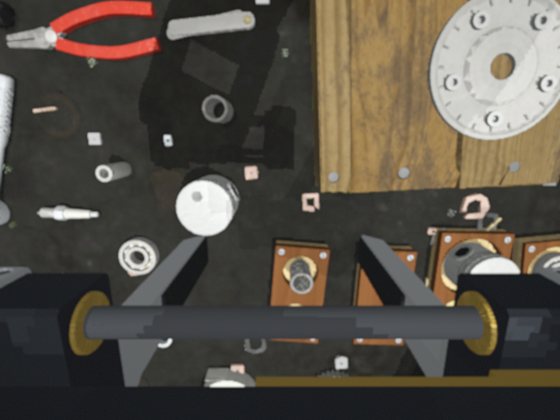

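jog_arm(rows=[0.005, -0.029, 0, 0, 0, 0, 0, 0.005, -0.029, 0, 0, 0, 0, 0, 0, -0.028, -0.02, 0, 0, 0, 0, 0, 0, -0.04, 0, 0, 0, 0, 0, 0, -0.04, 0, 0, 0, 0, 0, 0, -0.04, 0, 0, 0, 0, 0, 0, -0.025, 0, 0, 0, 0, 0, 0, -0.0135, 0, 0, 0, 0], squeeze=25)

```text
time_s: 2.82
ee_pos: [0.501, -0.2918, 0.0234]
eef_rot: [2.523, 1.566, 2.525]
force: [0.2, 0.6, -0.1]
grip_width: 0.0938
```

jog_arm(rows=[0, 0, 0, 0, 0, 0, 0.5, 0, 0, 0, 0, 0, 0, 0.5, 0, 0, 0, 0, 0, 0, 0.5, 0, 0, 0, 0, 0, 0, 0.5, 0, 0, 0, 0, 0, 0, 0.5, 0, 0, 0, 0, 0, 0, 0.5])

```text
time_s: 3.32
ee_pos: [0.5028, -0.2946, 0.0283]
eef_rot: [-0.578, 1.569, -0.579]
force: [-1.1, 1.4, 7.6]
grip_width: 0.0617
```

jog_arm(rows=[0, 0, 0.01, 0, 0, 0, 0.5, 0, 0, 0.03, 0, 0, 0, 0.5, 0, 0, 0.03, 0, 0, 0, 0.5, 0, 0, 0.02, 0, 0, 0, 0.5, 0.008, 0.015, 0.01, 0, 0, 0, 0.5, 0.0165, 0.0325, 0, 0, 0, 0, 0.5, 0.0165, 0.0325, 0, 0, 0, 0, 0.5, 0.0165, 0.0325, 0, 0, 0, 0, 0.5])

```text
time_s: 3.98
ee_pos: [0.56, -0.1806, 0.128]
eef_rot: [-0.247, 1.57, -0.249]
force: [0.7, -0.7, -1.1]
grip_width: 0.0616
```

jog_arm(rows=[0.0165, 0.0325, 0, 0, 0, 0, 0.5, 0.0165, 0.0325, 0, 0, 0, 0, 0.5, 0.0165, 0.0325, 0, 0, 0, 0, 0.5, 0.0165, 0.0325, 0, 0, 0, 0, 0.5, 0.0165, 0.0325, 0, 0, 0, 0, 0.5, 0.016, 0.03, 0, 0, 0, 0, 0.5, 0.01, 0.015, 0, 0, 0, 0, 0.5, 0, 0, 0, 0, 0, 0, 0.5])

```text
time_s: 4.65
ee_pos: [0.6691, 0.0293, 0.1272]
eef_rot: [1.308, 1.57, 1.311]
force: [-0.1, -0.7, -2.4]
grip_width: 0.0617
```

```bash
cat >> h.py <<'E'
def snap(n,f,pts=[]):
    m=ctrl.camera_model(n);p,d=ctrl.camera(n);np.savez(f+".npz",p=p,d=d,K=m["K"],E=m["extrinsics"])
    im=p[:,:,::-1].copy()
    cv2.imwrite(f"pics/{f}.png",im);return m,p,d
E
python3 - <<'E'
from h import *
m,p,d=snap("wrist","w2")
a,q,e=snap("side","s2")
cv2.imwrite("pics/s2z.png",cv2.resize(q[140:280,230:420,::-1],None,fx=4,fy=4,interpolation=2))
print(proj(m,(.67,.030,.010)),proj(a,(.67,.030,.010)))
E
```

```text
[283.1582738  206.49801858] [324.91073802 209.23794061]
```

View pics/w2.png

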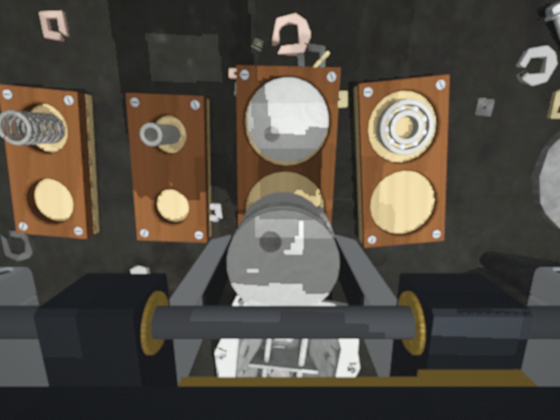

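View pics/s2z.png

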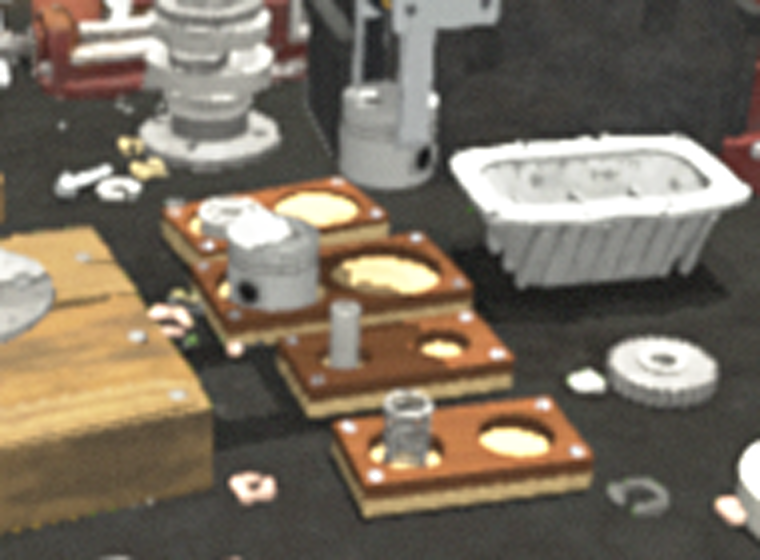

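Run:
```python
from h import *
D=np.load("w2.npz");m=dict(K=D["K"],extrinsics=D["E"]);p=D["p"]
hsv=cv2.cvtColor(p,cv2.COLOR_RGB2HSV);g=p.mean(2)
yel=((g>140)&(hsv[...,1]>50)&(hsv[...,1]<160)).astype(np.uint8)
for n,x,y,z in(("bearing",403,203,.016),("pin",172,205,.010),("spring",54,201,.010)):
    r=40;mk=np.zeros(yel.shape,np.uint8);mk[y-r:y+r,x-r:x+r]=yel[y-r:y+r,x-r:x+r]
    N,l,s,c=cv2.connectedComponentsWithStats(mk);i=1+s[1:,4].argmax()
    cs,_=cv2.findContours((l==i).astype(np.uint8),0,2);q=np.array([ray(m,*a,z)[:2] for a in cs[0][:,0].astype(float)]);
    e=cv2.minEnclosingCircle(q.astype(np.float32)*1000);print(n,s[i],c[i].round(1),ray(m,*c[i],z).round(4),np.round(e[0],1),2*e[1])
gx=lambda row,a,b:np.where((hsv[row,a:b,0]<15)&(hsv[row,a:b,1]>110))[0][[0,-1]]+a
for row in (90,120,150,170,185,200):
    a,b=gx(row,225,355);print(row,a,b,[ray(m,t,row,.022)[:2].round(4) for t in (a,b)])
P=ray(m,287,121,.064);print("racked piston top",P.round(4))
```

```text
bearing [ 370  170   65   63 3125] [401.9 201.5] [0.6634 0.1453 0.016 ] [664.2 145.1] 62.910316467285156
pin [157 189  32  32 769] [172.6 204.9] [ 0.6685 -0.0798  0.01  ] [668.  -79.2] 32.910789489746094
spring [  35  178   39   42 1224] [ 53.7 199.4] [ 0.6631 -0.1969  0.01  ] [ 662.6 -194.6] 42.658607482910156
90 237 338 [array([ 0.5628, -0.0105]), array([0.5626, 0.0776])]
120 236 337 [array([ 0.5879, -0.0122]), array([0.5877, 0.0778])]
150 237 335 [array([ 0.6142, -0.0123]), array([0.614 , 0.0772])]
170 237 334 [array([ 0.6324, -0.0129]), array([0.6323, 0.077 ])]
185 237 333 [array([ 0.6464, -0.0134]), array([0.6463, 0.0767])]
200 237 332 [array([ 0.6608, -0.0139]), array([0.6607, 0.0764])]
racked piston top [0.5902 0.0326 0.064 ]
```

jog_arm(rows=[0.002, 0.0015, -0.01, 0, 0, 0, 0.5, 0, 0, -0.03, 0, 0, 0, 0.5, 0, 0, -0.025, 0, 0, 0, 0.5, 0, 0, -0.01, 0, 0, 0, 0.5, 0, 0, -0.006, 0, 0, 0, 0.5, 0, 0, -0.004, 0, 0, 0, 0.5, 0, 0, 0, 0, 0, 0, 0.5])

```text
time_s: 5.33
ee_pos: [0.6703, 0.0268, 0.0422]
eef_rot: [-0.105, 1.571, -0.106]
force: [-0.1, -0.4, -0.6]
grip_width: 0.0617
```

jog_arm(rows=[0, 0, 0, 0, 0, 0, 0.5, 0, 0, 0, 0, 0, 0, 0.5])

```text
time_s: 5.5
ee_pos: [0.6707, 0.0271, 0.0432]
eef_rot: [-0.027, 1.569, -0.027]
force: [-0.3, 0.5, -1.4]
grip_width: 0.0612
```

jog_arm(rows=[0, 0.004, 0, 0, 0, 0, 0.5, 0, 0, -0.003, 0, 0, 0, 0.5, 0, 0, 0, 0, 0, 0, 0.5])

```text
time_s: 5.75
ee_pos: [0.6701, 0.0315, 0.0387]
eef_rot: [-3.066, 1.571, -3.066]
force: [0.6, -1.1, -2.4]
grip_width: 0.0614
```

Run:
```python
from h import *
from scipy.spatial.transform import Rotation as R
o=ctrl.get_obs();print(o["ee_pos"].round(4),o["qpos"].round(4),o["joint_vel"].round(4),R.from_euler("xyz",o["eef_rot"]).as_matrix().round(3).tolist())
m,p,d=snap("wrist","w3")
```

```text
[0.6701 0.0315 0.0387] [-0.0076  0.7294  1.2827 -0.      1.1297 -1.5784] [-0.0066  0.001   0.0006 -0.0012  0.0067 -0.003 ] [[-0.0, 0.0, 1.0], [-0.0, 1.0, -0.0], [-1.0, -0.0, -0.0]]
```

View pics/w3.png

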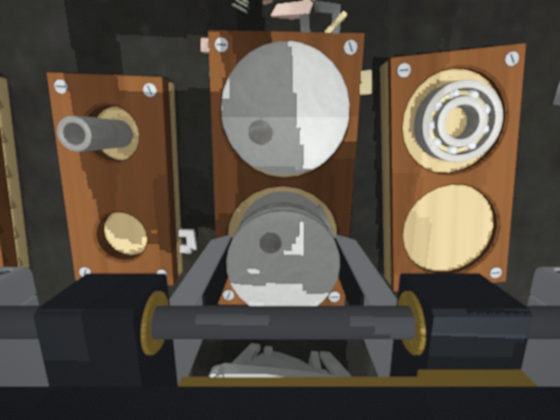

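jog_arm(rows=[0, 0, -0.0005, 0, 0, 0, 0.5, 0, 0, 0, 0, 0, 0, 0.1, 0, 0, 0, 0, 0, 0, 0.1, 0, 0, 0, 0, 0, 0, 0.1, 0, 0, 0, 0, 0, 0, 0.1, 0, 0, 0.02, 0, 0, 0, 0.1, 0, 0, 0.04, 0, 0, 0, 0.1, 0, 0, 0.04, 0, 0, 0, 0])

```text
time_s: 6.47
ee_pos: [0.6694, 0.0311, 0.1385]
eef_rot: [3.136, 1.568, 3.136]
force: [-0.0, 0.1, 0.5]
grip_width: 0.0884
```

jog_arm(rows=[-0.0158, -0.0336, 0.02, 0, 0, 0, 0, -0.0158, -0.0336, 0.01, 0, 0, 0, 0, -0.0158, -0.0336, 0, 0, 0, 0, 0, -0.0158, -0.0336, 0, 0, 0, 0, 0, -0.0158, -0.0336, 0, 0, 0, 0, 0, -0.0158, -0.0336, 0, 0, 0, 0, 0])

```text
time_s: 6.97
ee_pos: [0.5746, -0.1715, 0.1685]
eef_rot: [-0.38, 1.57, -0.381]
force: [0.7, -0.7, 0.5]
grip_width: 0.094
```

Run:
```python
from h import *
m,q,d=snap("side","s4")
cv2.imwrite("pics/s4z.png",cv2.resize(q[150:330,230:420,::-1],None,fx=3,fy=3,interpolation=2))
```

```text
(no output)
```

View pics/s4z.png

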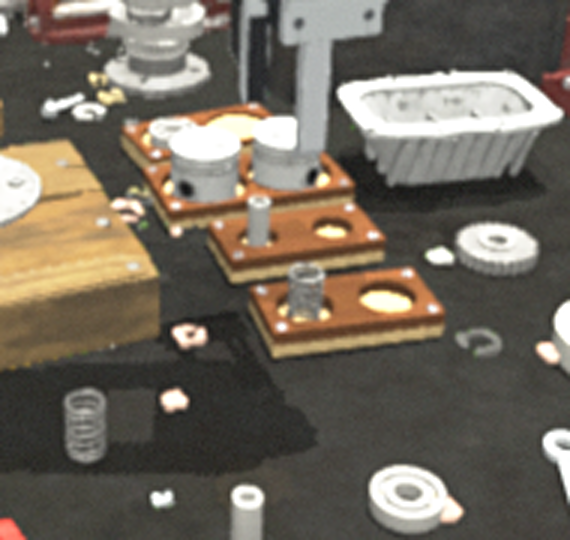

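jog_arm(rows=[-0.0159, -0.0336, 0, 0, 0, 0, 0.3, -0.0159, -0.0336, 0, 0, 0, 0, 0.3, -0.0159, -0.0336, 0, 0, 0, 0, 0.3, -0.0159, -0.0336, 0, 0, 0, 0, 0.3, -0.0159, -0.0336, 0, 0, 0, 0, 0.3, -0.0159, -0.0336, 0, 0, 0, 0, 0.3, -0.0156, -0.0334, -0.02, 0, 0, 0, 0.3, 0, 0, -0.03, 0, 0, 0, 0.3])

```text
time_s: 7.68
ee_pos: [0.4628, -0.4108, 0.1205]
eef_rot: [-0.93, 1.565, -0.935]
force: [0.8, -0.5, -0.3]
grip_width: 0.0656
```

jog_arm(rows=[0, 0, -0.02, 0, 0, 0, 0.3, 0, 0, 0, 0, 0, 0, 0.3])

```text
time_s: 7.85
ee_pos: [0.4628, -0.404, 0.094]
eef_rot: [2.364, 1.564, 2.362]
force: [-0.3, 0.4, -1.0]
grip_width: 0.0658
```

Run:
```python
from h import *
print(ctrl.get_obs()["ee_pos"].round(4))
m,q,d=snap("wrist","w5");print(proj(m,(.4636,-.4064,.046)),proj(m,(.4636,-.4064,.0)))
```

```text
[ 0.4628 -0.404   0.094 ]
[279.03217531 227.34065947] [279.35440382 212.63670048]
```

View pics/w5.png

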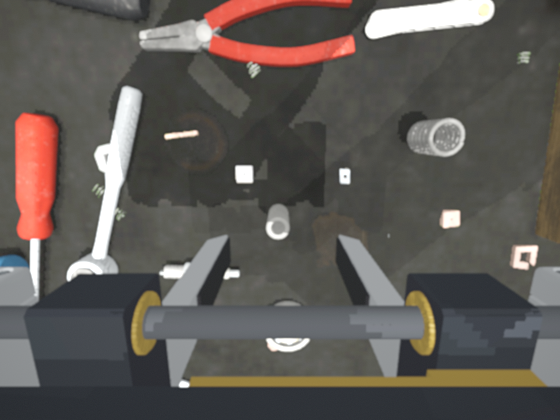

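jog_arm(rows=[0.0005, -0.0015, -0.03, 0, 0, 0, 0.3, 0, 0, -0.03, 0, 0, 0, 0.3, 0, 0, -0.015, 0, 0, 0, 0.3, 0, 0, -0.003, 0, 0, 0, 0.3, 0, 0, 0, 0, 0, 0, 0.4, 0, 0, 0, 0, 0, 0, 0.5, 0, 0, 0, 0, 0, 0, 0.6, 0, 0, 0, 0, 0, 0, 0.9], squeeze=20)

```text
time_s: 8.57
ee_pos: [0.4658, -0.4068, 0.022]
eef_rot: [-0.78, 1.568, -0.781]
force: [0.2, 0.2, 0.0]
grip_width: 0.0428
```

jog_arm(rows=[0, 0, 0, 0, 0, 0, 0.9, 0, 0, 0, 0, 0, 0, 0.9, 0, 0, 0, 0, 0, 0, 0.9, 0, 0, 0, 0, 0, 0, 0.9])

```text
time_s: 8.9
ee_pos: [0.4652, -0.4064, 0.0205]
eef_rot: [-0.814, 1.57, -0.815]
force: [-0.5, 0.5, 1.7]
grip_width: 0.0173
```

jog_arm(rows=[0, 0, 0.01, 0, 0, 0, 0.9, 0, 0, 0.03, 0, 0, 0, 0.9, 0, 0, 0.04, 0, 0, 0, 0.9, 0.0085, 0.0138, 0.03, 0, 0, 0, 0.9, 0.0185, 0.0298, 0.01, 0, 0, 0, 0.9, 0.0185, 0.0298, 0, 0, 0, 0, 0.9, 0.0185, 0.0298, 0, 0, 0, 0, 0.9, 0.0185, 0.0298, 0, 0, 0, 0, 0.9])

```text
time_s: 9.57
ee_pos: [0.5483, -0.2719, 0.1415]
eef_rot: [-0.518, 1.57, -0.519]
force: [-0.0, -1.1, 0.3]
grip_width: 0.0175
```

jog_arm(rows=[0.0185, 0.0298, 0, 0, 0, 0, 0.9, 0.0185, 0.0298, 0, 0, 0, 0, 0.9, 0.0185, 0.0298, 0, 0, 0, 0, 0.9, 0.0185, 0.0298, 0, 0, 0, 0, 0.9, 0.0185, 0.0298, 0, 0, 0, 0, 0.9, 0.0185, 0.0298, 0, 0, 0, 0, 0.9, 0.0095, 0.0156, -0.02, 0, 0, 0, 0.9, 0, 0, -0.02, 0, 0, 0, 0.9])

```text
time_s: 10.23
ee_pos: [0.6701, -0.0752, 0.1013]
eef_rot: [0.011, 1.568, 0.015]
force: [-0.3, 0.1, -1.0]
grip_width: 0.0175
```

jog_arm(rows=[0, 0, 0, 0, 0, 0, 0.9])

```text
time_s: 10.32
ee_pos: [0.6667, -0.0774, 0.0966]
eef_rot: [2.973, 1.565, 2.974]
force: [-0.8, -0.4, -0.4]
grip_width: 0.0178
```

Run:
```python
from h import *
print(ctrl.get_obs()["ee_pos"].round(4))
m,q,d=snap("wrist","w6");print(proj(m,(.668,-.079,.01)),proj(m,(.668,-.079,.022)))
```

```text
[ 0.6667 -0.0774  0.0966]
[280.59206651 215.31368467] [280.52021732 218.8742061 ]
```

View pics/w6.png

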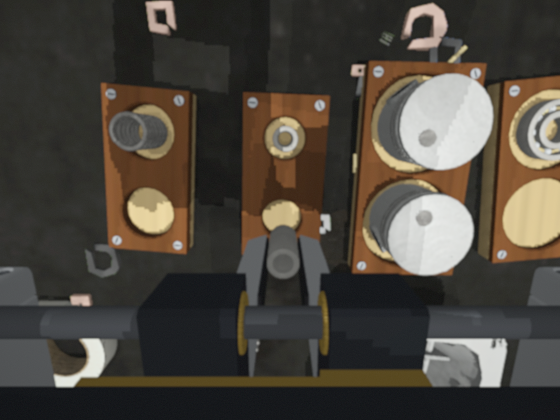

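jog_arm(rows=[0.001, -0.001, -0.02, 0, 0, 0, 0.9, 0, 0, -0.02, 0, 0, 0, 0.9, 0, 0, -0.015, 0, 0, 0, 0.9, 0, 0, -0.006, 0, 0, 0, 0.9, 0, 0, 0, 0, 0, 0, 0.9, 0, 0, 0, 0, 0, 0, 0.9])

```text
time_s: 10.87
ee_pos: [0.6697, -0.0805, 0.041]
eef_rot: [-0.19, 1.569, -0.191]
force: [0.4, -0.5, -0.9]
grip_width: 0.018
```

jog_arm(rows=[0, 0, -0.004, 0, 0, 0, 0.9, 0, 0, 0, 0, 0, 0, 0.9])

```text
time_s: 11.03
ee_pos: [0.6695, -0.0801, 0.0361]
eef_rot: [-0.191, 1.57, -0.192]
force: [-0.1, -0.4, -0.2]
grip_width: 0.0172
```

jog_arm(rows=[0, 0, -0.003, 0, 0, 0, 0.9, 0, 0, 0, 0, 0, 0, 0.9])

```text
time_s: 11.2
ee_pos: [0.6691, -0.0799, 0.0323]
eef_rot: [3.065, 1.571, 3.064]
force: [0.5, 0.4, -0.8]
grip_width: 0.0177
```

Run:
```python
from h import *
m,q,d=snap("wrist","w7")
```

```text
(no output)
```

View pics/w7.png

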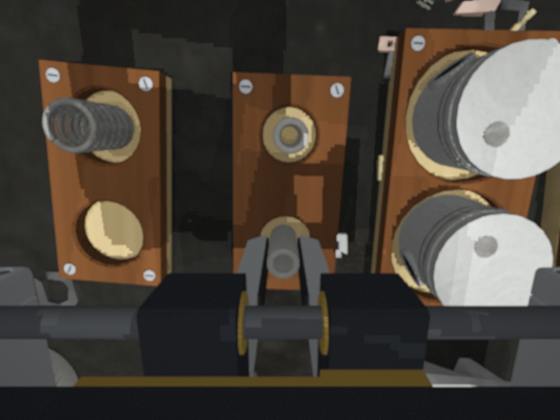

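jog_arm(rows=[0, 0, -0.002, 0, 0, 0, 0.9, 0, 0, 0, 0, 0, 0, 0.9])

```text
time_s: 11.42
ee_pos: [0.6694, -0.0799, 0.0306]
eef_rot: [-0.205, 1.57, -0.206]
force: [0.4, -0.1, 1.8]
grip_width: 0.0178
```

jog_arm(rows=[0, 0, -0.001, 0, 0, 0, 0.9, 0, 0, 0, 0, 0, 0, 0.9])

```text
time_s: 11.58
ee_pos: [0.6696, -0.08, 0.0305]
eef_rot: [-0.15, 1.569, -0.15]
force: [-3.0, 0.4, 8.6]
grip_width: 0.0174
```

jog_arm(rows=[0, 0, 0.0005, 0, 0, 0, 0.6, 0, 0, 0, 0, 0, 0, 0.6, 0, 0, 0, 0, 0, 0, 0.55, 0, 0, 0, 0, 0, 0, 0.55, 0, 0, 0.03, 0, 0, 0, 0.5, 0, 0, 0.04, 0, 0, 0, 0.5, -0.015, -0.01, 0.03, 0, 0, 0, 0.5, -0.03, -0.02, 0, 0, 0, 0, 0.3])

```text
time_s: 12.25
ee_pos: [0.6274, -0.1092, 0.1362]
eef_rot: [-0.201, 1.561, -0.199]
force: [0.8, -1.8, 0.6]
grip_width: 0.0505
```

jog_arm(rows=[-0.0288, -0.0211, 0, 0, 0, 0, 0.3, -0.0288, -0.0211, 0, 0, 0, 0, 0.3, -0.0288, -0.0211, 0, 0, 0, 0, 0.3, -0.0288, -0.0211, 0, 0, 0, 0, 0.3, -0.0288, -0.0211, 0, 0, 0, 0, 0.3, -0.0288, -0.0211, 0, 0, 0, 0, 0.3, -0.0288, -0.0211, 0, 0, 0, 0, 0.3, -0.0288, -0.0211, 0, 0, 0, 0, 0.3])

```text
time_s: 12.92
ee_pos: [0.3923, -0.2794, 0.1299]
eef_rot: [-0.652, 1.571, -0.652]
force: [0.0, -0.5, -0.2]
grip_width: 0.066
```

jog_arm(rows=[0, 0, -0.02, 0, 0, 0, 0.2, 0, 0, 0, 0, 0, 0, 0.2, 0, 0, 0, 0, 0, 0, 0.2])

```text
time_s: 13.17
ee_pos: [0.3936, -0.2785, 0.1096]
eef_rot: [2.386, 1.569, 2.385]
force: [0.1, 0.1, 0.2]
grip_width: 0.0753
```

Run:
```python
from h import *
print(ctrl.get_obs()["ee_pos"].round(4))
m,q,d=snap("wrist","w8");print(proj(m,(.3945,-.279,.042)),proj(m,(.3945,-.279,.0)))
m,q,d=snap("side","s8")
cv2.imwrite("pics/s8z.png",cv2.resize(q[150:330,230:420,::-1],None,fx=3,fy=3,interpolation=2))
```

```text
[ 0.3936 -0.2785  0.1096]
[281.75620475 220.34591265] [281.81811285 208.41125273]
```

View pics/w8.png

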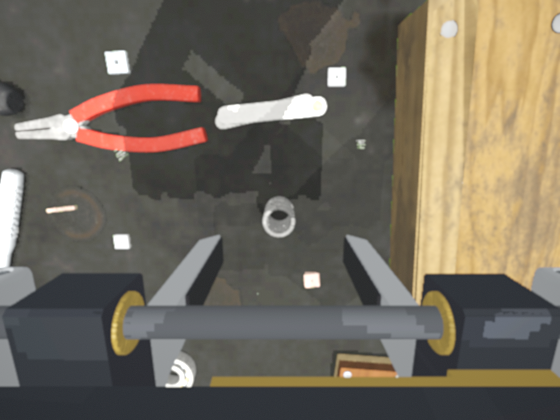

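View pics/s8z.png

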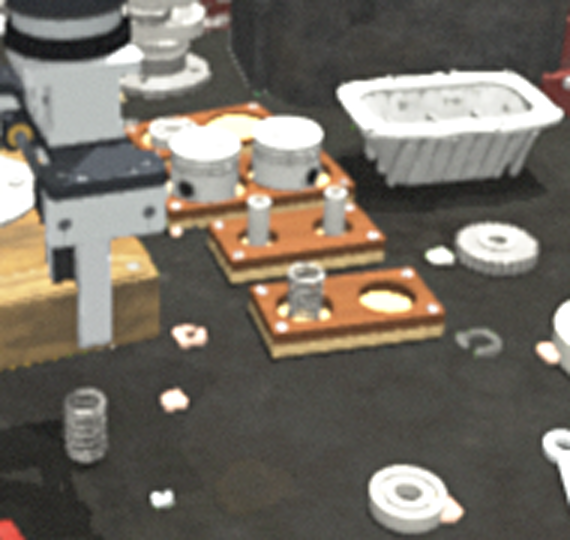

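jog_arm(rows=[0.001, -0.001, -0.03, 0, 0, 0, 0.3, 0, 0, -0.03, 0, 0, 0, 0.35, 0, 0, -0.02, 0, 0, 0, 0.4, 0, 0, -0.01, 0, 0, 0, 0.45, 0, 0, -0.003, 0, 0, 0, 0.5, 0, 0, 0, 0, 0, 0, 0.55, 0, 0, 0, 0, 0, 0, 0.8, 0, 0, 0, 0, 0, 0, 0.8])

```text
time_s: 13.93
ee_pos: [0.3955, -0.2801, 0.0181]
eef_rot: [-0.689, 1.569, -0.689]
force: [-0.3, 0.6, 0.6]
grip_width: 0.0322
```

jog_arm(rows=[0, 0, 0, 0, 0, 0, 0.8, 0, 0, 0, 0, 0, 0, 0.8, 0, 0, 0, 0, 0, 0, 0.8])

```text
time_s: 14.18
ee_pos: [0.3954, -0.2802, 0.0179]
eef_rot: [-0.621, 1.569, -0.621]
force: [-0.7, 1.8, 7.1]
grip_width: 0.0269
```

jog_arm(rows=[0, 0, 0.01, 0, 0, 0, 0.8, 0, 0, 0.03, 0, 0, 0, 0.8, 0, 0, 0.04, 0, 0, 0, 0.8, 0.0168, 0.0055, 0.03, 0, 0, 0, 0.8, 0.0335, 0.0107, 0.0, 0, 0, 0, 0.8, 0.0335, 0.0107, 0, 0, 0, 0, 0.8, 0.0335, 0.0107, 0, 0, 0, 0, 0.8, 0.0335, 0.0107, 0, 0, 0, 0, 0.8])

```text
time_s: 14.85
ee_pos: [0.547, -0.2307, 0.1281]
eef_rot: [-0.519, 1.57, -0.519]
force: [0.4, -1.5, 0.4]
grip_width: 0.0271
```

jog_arm(rows=[0.0335, 0.0107, 0, 0, 0, 0, 0.8, 0.0335, 0.0107, 0, 0, 0, 0, 0.8, 0.0335, 0.0107, 0, 0, 0, 0, 0.8, 0.0168, 0.0055, -0.02, 0, 0, 0, 0.8, 0, 0, -0.01, 0, 0, 0, 0.8, 0, 0, 0, 0, 0, 0, 0.8, 0, 0, 0, 0, 0, 0, 0.8])

```text
time_s: 15.43
ee_pos: [0.6619, -0.1941, 0.0969]
eef_rot: [2.929, 1.569, 2.928]
force: [-0.3, -0.6, 0.1]
grip_width: 0.0269
```

Run:
```python
from h import *
print(ctrl.get_obs()["ee_pos"].round(4))
m,q,d=snap("wrist","w9");print(proj(m,(.663,-.1947,.01)))
```

```text
[ 0.6619 -0.1941  0.0969]
[281.77369367 214.57454708]
```

View pics/w9.png

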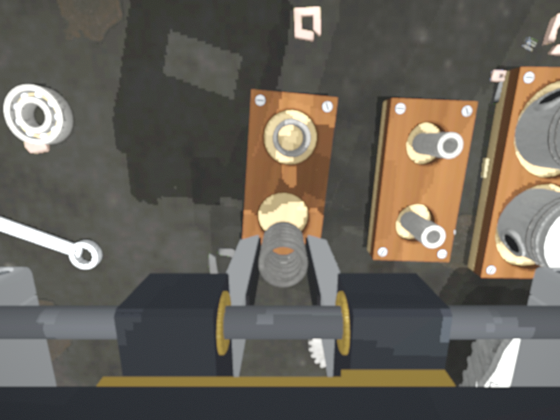

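jog_arm(rows=[0.001, -0.0005, -0.02, 0, 0, 0, 0.8, 0, 0, -0.02, 0, 0, 0, 0.8, 0, 0, -0.015, 0, 0, 0, 0.8, 0, 0, -0.008, 0, 0, 0, 0.8, 0, 0, 0, 0, 0, 0, 0.8, 0, 0, 0, 0, 0, 0, 0.8])

```text
time_s: 15.98
ee_pos: [0.664, -0.1949, 0.0352]
eef_rot: [-0.359, 1.57, -0.36]
force: [0.4, -0.4, -0.9]
grip_width: 0.0272
```

jog_arm(rows=[0, 0, -0.003, 0, 0, 0, 0.8, 0, 0, 0, 0, 0, 0, 0.8])

```text
time_s: 16.15
ee_pos: [0.6642, -0.1946, 0.0318]
eef_rot: [-0.343, 1.569, -0.343]
force: [0.8, 0.7, -0.7]
grip_width: 0.0271
```

jog_arm(rows=[0, 0, -0.003, 0, 0, 0, 0.8, 0, 0, 0, 0, 0, 0, 0.8])

```text
time_s: 16.32
ee_pos: [0.664, -0.1944, 0.0281]
eef_rot: [-0.416, 1.57, -0.417]
force: [1.6, -0.2, -0.8]
grip_width: 0.0272
```

jog_arm(rows=[0, 0, -0.001, 0, 0, 0, 0.8, 0, 0, 0, 0, 0, 0, 0.8])

```text
time_s: 16.48
ee_pos: [0.6642, -0.1944, 0.028]
eef_rot: [-0.404, 1.57, -0.404]
force: [-3.4, 1.5, 7.7]
grip_width: 0.0272
```

jog_arm(rows=[0, 0, 0.0005, 0, 0, 0, 0.5, 0, 0, 0, 0, 0, 0, 0.5, 0, 0, 0, 0, 0, 0, 0.45, 0, 0, 0, 0, 0, 0, 0.45, 0, 0, 0.03, 0, 0, 0, 0.45, 0, 0, 0.04, 0, 0, 0, 0.4, 0, -0.02, 0.03, 0, 0, 0, 0.3, -0.015, -0.035, 0, 0, 0, 0, 0.1])

```text
time_s: 17.15
ee_pos: [0.6527, -0.2479, 0.135]
eef_rot: [-0.364, 1.56, -0.36]
force: [0.5, -0.9, 1.3]
grip_width: 0.0666
```

jog_arm(rows=[-0.018, -0.037, 0, 0, 0, 0, 0.1, -0.018, -0.037, 0, 0, 0, 0, 0.1, -0.018, -0.037, 0, 0, 0, 0, 0.1, -0.018, -0.037, 0, 0, 0, 0, 0.1, 0, 0, -0.02, 0, 0, 0, 0.1, 0, 0, 0, 0, 0, 0, 0.1, 0, 0, 0, 0, 0, 0, 0.1])

```text
time_s: 17.73
ee_pos: [0.5765, -0.3967, 0.1063]
eef_rot: [2.394, 1.568, 2.393]
force: [0.3, 1.1, -0.3]
grip_width: 0.0845
```

Run:
```python
from h import *
print(ctrl.get_obs()["ee_pos"].round(4))
m,q,d=snap("wrist","w10");print(proj(m,(.577,-.399,.014)))
m,q,d=snap("side","s10")
cv2.imwrite("pics/s10z.png",cv2.resize(q[150:330,230:420,::-1],None,fx=3,fy=3,interpolation=2))
```

```text
[ 0.5765 -0.3967  0.1063]
[279.79217011 212.53624493]
```

View pics/w10.png

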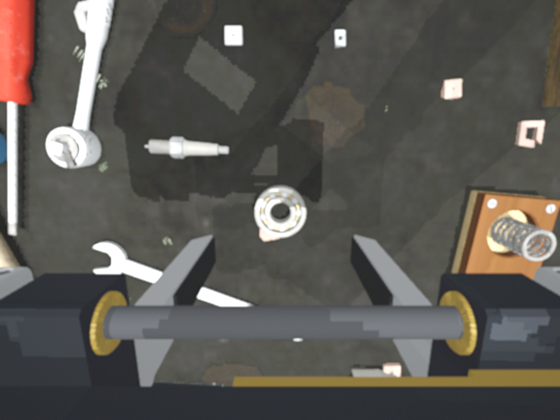

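View pics/s10z.png

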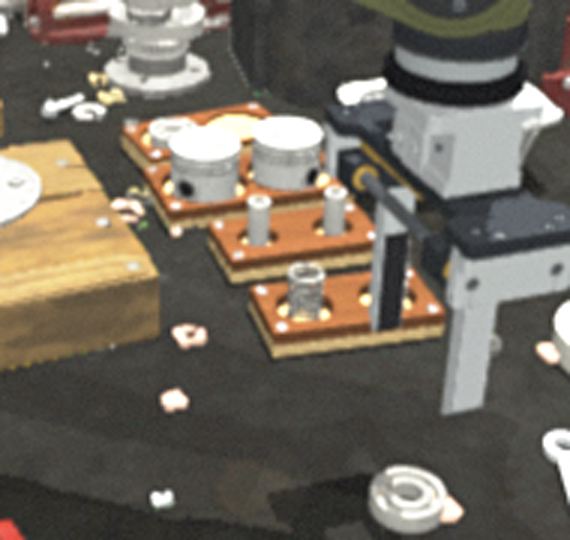

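jog_arm(rows=[0, -0.002, -0.03, 0, 0, 0, 0.1, 0, 0, -0.03, 0, 0, 0, 0.1, 0, 0, -0.02, 0, 0, 0, 0.1, 0, 0, -0.01, 0, 0, 0, 0.1, 0, 0, 0, 0, 0, 0, 0.2, 0, 0, 0, 0, 0, 0, 0.2, 0, 0, 0, 0, 0, 0, 0.2])

```text
time_s: 18.42
ee_pos: [0.5779, -0.3996, 0.0196]
eef_rot: [-0.657, 1.568, -0.657]
force: [0.0, -0.7, 0.5]
grip_width: 0.0753
```

jog_arm(rows=[0, 0, -0.009, 0, 0, 0, 0.2, 0, 0, -0.0035, 0, 0, 0, 0.25, 0, 0, 0, 0, 0, 0, 0.3])

```text
time_s: 18.67
ee_pos: [0.5765, -0.3991, 0.004]
eef_rot: [2.509, 1.57, 2.509]
force: [-0.5, 0.0, -0.9]
grip_width: 0.0674
```

jog_arm(rows=[0, 0, 0, 0, 0, 0, 0.35, 0, 0, 0, 0, 0, 0, 0.4, 0, 0, 0, 0, 0, 0, 0.6, 0, 0, 0, 0, 0, 0, 0.6, 0, 0, 0, 0, 0, 0, 0.6], squeeze=30)

```text
time_s: 19.08
ee_pos: [0.577, -0.3994, 0.0051]
eef_rot: [-0.698, 1.57, -0.698]
force: [-0.7, -0.7, 0.7]
grip_width: 0.0461
```

jog_arm(rows=[0, 0, 0, 0, 0, 0, 0.4, 0, 0, 0, 0, 0, 0, 0.4, 0, 0, 0.0028, 0, 0, 0, 0.4, 0, 0, 0, 0, 0, 0, 0.4, 0, 0, 0, 0, 0, 0, 0.6, 0, 0, 0, 0, 0, 0, 0.6, 0, 0, 0, 0, 0, 0, 0.6])

```text
time_s: 19.67
ee_pos: [0.5769, -0.3993, 0.0077]
eef_rot: [-0.962, 1.571, -0.962]
force: [0.4, 1.1, 0.4]
grip_width: 0.046
```

jog_arm(rows=[0, 0, 0, 0, 0, 0, 0.6, 0, 0, 0, 0, 0, 0, 0.6])

```text
time_s: 19.83
ee_pos: [0.5769, -0.3993, 0.0077]
eef_rot: [0.173, 1.571, 0.172]
force: [0.1, 1.1, 1.0]
grip_width: 0.0456
```

Run:
```python
import numpy as np
P=np.load("P.npy").reshape(-1,3)
q=P[(P[:,0]>.55)&(P[:,0]<.8)&(P[:,1]>.15)&(P[:,1]<.5)&(P[:,2]>.09)]
for y in np.arange(.15,.5,.02):
    s=q[(q[:,1]>=y)&(q[:,1]<y+.02)]
    if len(s): print(y.round(2),len(s),"x",s[:,0].min().round(3),s[:,0].max().round(3),"z",s[:,2].max().round(3))
```

```text
0.19 142 x 0.747 0.8 z 0.161
0.21 167 x 0.735 0.799 z 0.161
0.23 164 x 0.711 0.799 z 0.167
0.25 168 x 0.714 0.8 z 0.164
0.27 209 x 0.621 0.8 z 0.192
0.29 530 x 0.595 0.796 z 0.205
0.31 545 x 0.587 0.799 z 0.314
0.33 507 x 0.585 0.8 z 0.346
0.35 273 x 0.587 0.799 z 0.23
0.37 163 x 0.596 0.8 z 0.203
0.39 5 x 0.776 0.789 z 0.176
```

jog_arm(rows=[0, 0, 0.01, 0, 0, 0, 0.6, 0, 0, 0.03, 0, 0, 0, 0.6, 0, 0, 0.035, 0, 0, 0, 0.6, 0, 0, 0.035, 0, 0, 0, 0.6, 0.003, 0.018, 0.03, 0, 0, 0, 0.6, 0.0058, 0.0363, 0, 0, 0, 0, 0.6, 0.0058, 0.0363, 0, 0, 0, 0, 0.6, 0.0058, 0.0363, 0, 0, 0, 0, 0.6])

```text
time_s: 20.5
ee_pos: [0.5971, -0.2712, 0.1486]
eef_rot: [-0.369, 1.57, -0.37]
force: [0.9, 1.0, -1.2]
grip_width: 0.0457
```

jog_arm(rows=[0.0055, 0.0347, 0, 0, 0, 2, 0.6, 0.0055, 0.0347, 0, 0, 0, 2, 0.6, 0.0055, 0.0347, 0, 0, 0, 2, 0.6, 0.0055, 0.0347, 0, 0, 0, 2, 0.6, 0.0055, 0.0347, 0, 0, 0, 0, 0.6, 0.0055, 0.0347, 0, 0, 0, 0, 0.6, 0.0055, 0.0347, 0, 0, 0, 0, 0.6, 0.0055, 0.0347, 0, 0, 0, 0, 0.6])

```text
time_s: 21.17
ee_pos: [0.6412, 0.0069, 0.1483]
eef_rot: [-0.323, 1.571, -0.184]
force: [0.7, 1.4, -2.0]
grip_width: 0.0462
```

jog_arm(rows=[0.0055, 0.0347, 0, 0, 0, 0, 0.6, 0.0055, 0.0347, 0, 0, 0, 0, 0.6, 0.0055, 0.0347, 0, 0, 0, 0, 0.6, 0.0055, 0.0247, -0.01, 0, 0, 0, 0.6, 0, 0.008, -0.02, 0, 0, 0, 0.6, 0, 0, -0.01, 0, 0, 0, 0.6, 0, 0, 0, 0, 0, 0, 0.6, 0, 0, 0, 0, 0, 0, 0.6])

```text
time_s: 21.83
ee_pos: [0.6631, 0.1409, 0.1077]
eef_rot: [-2.927, 1.57, -2.789]
force: [0.8, 0.2, -1.7]
grip_width: 0.0457
```

Run:
```python
from h import *
print(ctrl.get_obs()["ee_pos"].round(4))
m,q,d=snap("wrist","w11");print(proj(m,(.6635,.145,.016)))
m,q,d=snap("side","s11")
cv2.imwrite("pics/s11z.png",cv2.resize(q[110:290,230:420,::-1],None,fx=3,fy=3,interpolation=2))
```

```text
[0.6631 0.1409 0.1077]
[286.89374614 213.01503458]
```

View pics/w11.png

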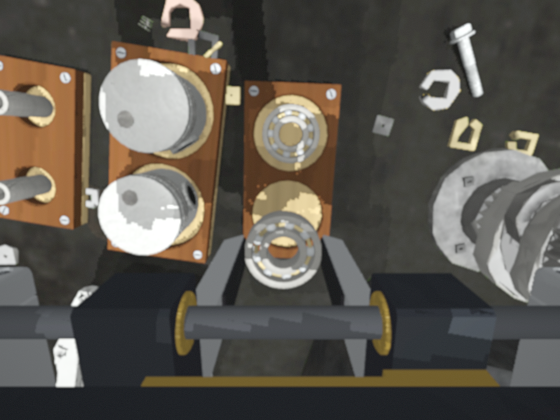

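View pics/s11z.png

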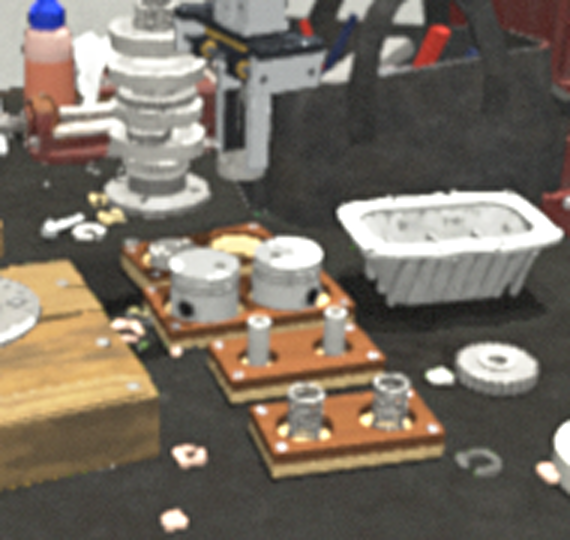

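jog_arm(rows=[0.0005, 0.004, -0.02, 0, 0, 0, 0.6, 0, 0, -0.03, 0, 0, 0, 0.6, 0, 0, -0.015, 0, 0, 0, 0.6, 0, 0, -0.006, 0, 0, 0, 0.6, 0, 0, 0, 0, 0, 0, 0.6, 0, 0, 0, 0, 0, 0, 0.6])

```text
time_s: 22.43
ee_pos: [0.6645, 0.1456, 0.0382]
eef_rot: [0.01, 1.569, 0.148]
force: [0.1, 0.9, -1.4]
grip_width: 0.0458
```

jog_arm(rows=[0, 0, -0.008, 0, 0, 0, 0.6, 0, 0, -0.003, 0, 0, 0, 0.6, 0, 0, 0, 0, 0, 0, 0.6])

```text
time_s: 22.68
ee_pos: [0.6636, 0.1459, 0.0253]
eef_rot: [-3.072, 1.57, -2.933]
force: [-0.2, 0.7, -2.9]
grip_width: 0.0458
```

jog_arm(rows=[0, 0, -0.0015, 0, 0, 0, 0.6, 0, 0, 0, 0, 0, 0, 0.6])

```text
time_s: 22.85
ee_pos: [0.6638, 0.146, 0.0242]
eef_rot: [-0.18, 1.571, -0.041]
force: [-0.2, 0.2, -1.2]
grip_width: 0.0462
```

Run:
```python
from h import *
m,q,d=snap("wrist","w12")
```

```text
(no output)
```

View pics/w12.png

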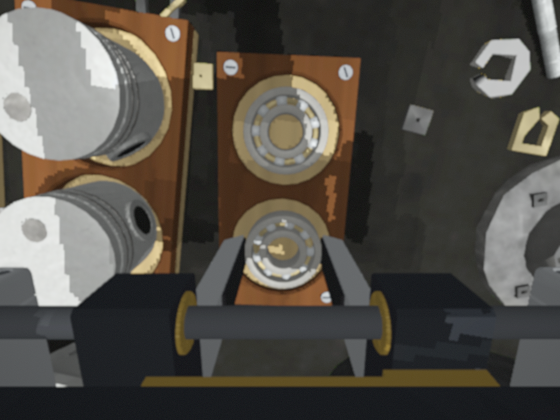

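jog_arm(rows=[0, 0, -0.0008, 0, 0, 0, 0.6, 0, 0, 0, 0, 0, 0, 0.6])

```text
time_s: 23.07
ee_pos: [0.664, 0.146, 0.0237]
eef_rot: [0.032, 1.57, 0.171]
force: [-0.5, 0.2, 1.0]
grip_width: 0.0461
```

jog_arm(rows=[0, 0, 0, 0, 0, 0, 0.4, 0, 0, 0, 0, 0, 0, 0.4, 0, 0, 0, 0, 0, 0, 0.4, 0, 0, 0.01, 0, 0, 0, 0.4, -0.005, 0, 0.03, 0, 0, 0, 0.4, -0.01, 0, 0.04, 0, 0, 0, 0.4, -0.02, 0, 0.03, 0, 0, 0, 0.4, -0.03, 0, 0, 0, 0, 0, 0.4])

```text
time_s: 23.73
ee_pos: [0.6014, 0.1462, 0.1406]
eef_rot: [0.034, 1.56, 0.172]
force: [0.6, -0.2, 1.2]
grip_width: 0.0568
```

Run:
```python
from h import *
print(ctrl.get_obs()["ee_pos"].round(4))
m,q,d=snap("wrist","w13")
```

```text
[0.6014 0.1462 0.1406]
```

View pics/w13.png

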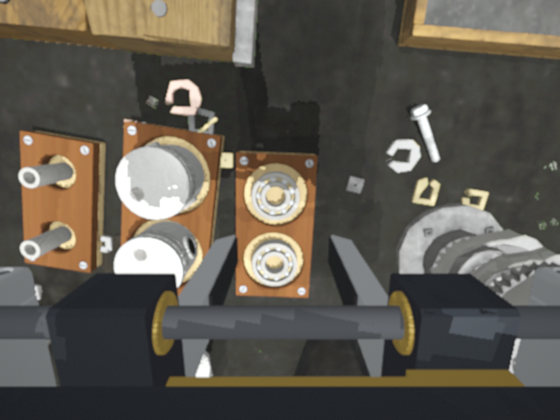

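Run:
```python
from h import *
D=np.load("w13.npz");m=dict(K=D["K"],extrinsics=D["E"]);p=D["p"]
g=p.mean(2)
x0,y0=405,98;mk=np.zeros(g.shape,np.uint8);mk[y0:165,x0:447]=(g[y0:165,x0:447]>120)
N,l,s,c=cv2.connectedComponentsWithStats(mk);print(s[1:].tolist())
cv2.imwrite("pics/b13.png",cv2.resize(p[85:185,370:500,::-1],None,fx=5,fy=5))
for i in range(1,N):
    if s[i,4]<60: continue
    pts=np.argwhere(l==i)[:,::-1]
    W=np.array([ray(m,*q,.007)[:2] for q in pts.astype(float)]);cen=W.mean(0);u=np.linalg.svd(W-cen)[2][0];t=(W-cen)@u
    mid=cen+u*(t.max()+t.min())/2
    print(s[i],"cen",cen.round(4),"mid",mid.round(4),"len",np.ptp(t).round(4),"dir",u.round(3),np.degrees(np.arctan2(u[1],u[0])).round(1))
```

```text
[[412, 104, 28, 59, 669], [405, 139, 16, 26, 309]]
[412 104  28  59 669] cen [0.5114 0.2771] mid [0.5152 0.2794] len 0.0591 dir [0.847 0.532] 32.2
[405 139  16  26 309] cen [0.5335 0.2685] mid [0.533  0.2683] len 0.0273 dir [0.914 0.406] 23.9
```

View pics/b13.png

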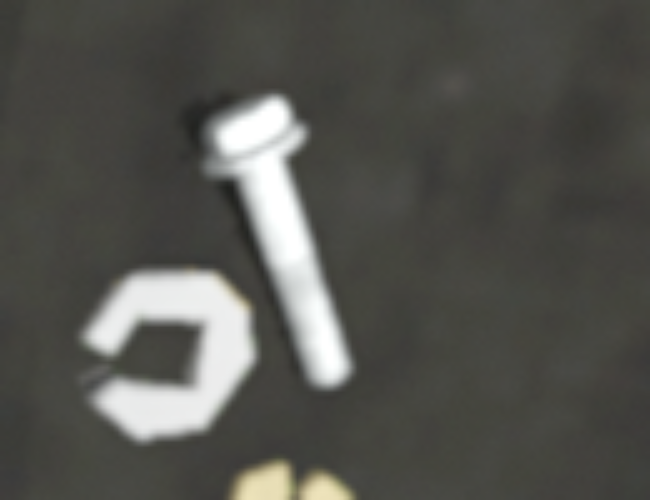

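Run:
```python
from h import *
D=np.load("w13.npz");K=D["K"];E=D["E"];d=D["d"]
def pt(u,v):
    z=d[v,u];c=np.array([(u-K[0,2])/K[0,0]*z,(v-K[1,2])/K[1,1]*z,z]);return E[:3,:3]@c+E[:3,3]
for n,q in dict(wash=[(404,141),(416,155),(404,169),(392,160),(398,141)],bench=[(404,120),(450,130),(395,120),(400,185)],bolt=[(421,112),(425,122),(427,130),(429,137),(432,147),(434,155)]).items():
    print(n,[pt(*a).round(4).tolist() for a in q])
# shank width
p=D["p"].mean(2)
for r in (125,130,137,145,152): print(r,np.where(p[r,415:445]>120)[0][[0,-1]]+415)
```

```text
wash [[0.5245, 0.2587, 0.0045], [0.5365, 0.2752, 0.0018], [0.5519, 0.2651, 0.0051], [0.5447, 0.2513, 0.0038], [0.5253, 0.2533, 0.0029]]
bench [[0.5044, 0.2555, 0.0003], [0.5075, 0.3042, -0.0005], [0.5056, 0.2468, -0.0005], [0.5693, 0.2671, -0.0002]]
bolt [[0.4964, 0.2639, 0.0158], [0.5045, 0.2714, 0.0125], [0.5114, 0.2758, 0.0113], [0.5175, 0.2801, 0.0098], [0.5265, 0.2861, 0.0086], [0.5338, 0.2898, 0.0094]]
125 [419 429]
130 [421 431]
137 [423 433]
145 [415 436]
152 [415 438]
```

jog_arm(rows=[-0.018, 0.026, 0, 0, 0, 4.8, 0.6, -0.018, 0.026, 0, 0, 0, 4.8, 0.6, -0.018, 0.026, 0, 0, 0, 4.8, 0.6, -0.018, 0.026, -0.01, 0, 0, 4.8, 0.65, -0.018, 0.026, -0.03, 0, 0, 4.8, 0.65, 0, 0, -0.02, 0, 0, 0, 0.65, 0, 0, 0, 0, 0, 0, 0.65, 0, 0, 0, 0, 0, 0, 0.65])

```text
time_s: 24.45
ee_pos: [0.5095, 0.2747, 0.075]
eef_rot: [-3.126, 1.57, -2.568]
force: [0.0, 0.1, 0.3]
grip_width: 0.0329
```

Run:
```python
from h import *
from scipy.spatial.transform import Rotation as R
o=ctrl.get_obs();y=R.from_euler("xyz",o["eef_rot"]).as_matrix()[:,1];print(o["ee_pos"].round(4),np.degrees(np.arctan2(y[1],y[0])))
m,q,d=snap("wrist","w14");print(proj(m,(.511,.2767,.007)),proj(m,(.5152,.2794,.007)))
```

```text
[0.5095 0.2747 0.075 ] 121.95540670605037
[283.84990092 221.66754232] [283.93260211 227.34761307]
```

View pics/w14.png

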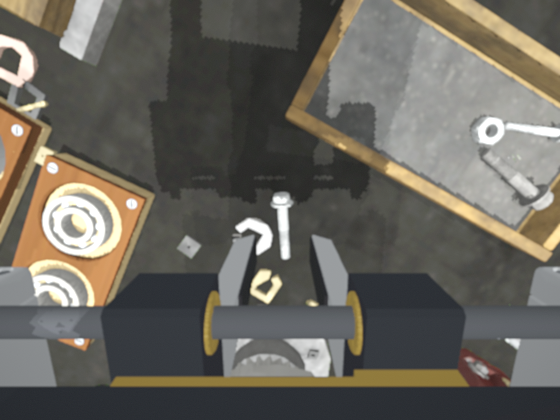

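jog_arm(rows=[0.001, 0.001, -0.025, 0, 0, 0, 0.65, 0, 0, -0.02, 0, 0, 0, 0.65, 0, 0, -0.01, 0, 0, 0, 0.65, 0, 0, 0, 0, 0, 0, 0.65, 0, 0, 0, 0, 0, 0, 0.65])

```text
time_s: 24.92
ee_pos: [0.5114, 0.2756, 0.0208]
eef_rot: [-0.144, 1.57, 0.413]
force: [-0.3, 0.3, 0.5]
grip_width: 0.033
```

Run:
```python
from h import *
m,q,d=snap("wrist","w15")
```

```text
(no output)
```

View pics/w15.png

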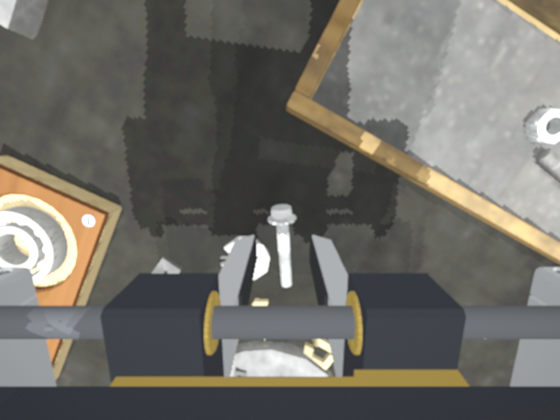

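jog_arm(rows=[0, 0, -0.01, 0, 0, 0, 0.7, 0, 0, -0.003, 0, 0, 0, 0.7, 0, 0, 0, 0, 0, 0, 0.7])

```text
time_s: 25.22
ee_pos: [0.5103, 0.2756, 0.0061]
eef_rot: [3.053, 1.57, -2.672]
force: [0.2, 0.4, 0.4]
grip_width: 0.0281
```

jog_arm(rows=[0, 0, 0, 0, 0, 0, 0.75])

```text
time_s: 25.3
ee_pos: [0.5105, 0.2758, 0.0067]
eef_rot: [2.969, 1.571, -2.756]
force: [-0.2, -0.9, -0.9]
grip_width: 0.0247
```

jog_arm(rows=[0, 0, -0.002, 0, 0, 0, 0.75, 0, 0, 0, 0, 0, 0, 0.8, 0, 0, 0, 0, 0, 0, 0.9, 0, 0, 0, 0, 0, 0, 1, 0, 0, 0, 0, 0, 0, 1, 0, 0, 0, 0, 0, 0, 1])

```text
time_s: 25.8
ee_pos: [0.5106, 0.2758, 0.0047]
eef_rot: [-0.019, 1.571, 0.539]
force: [-0.9, 0.4, -0.4]
grip_width: 0.0155
```

jog_arm(rows=[0, 0, 0, 0, 0, 0, 1, 0, 0, 0, 0, 0, 0, 1])

```text
time_s: 25.97
ee_pos: [0.5106, 0.2758, 0.0047]
eef_rot: [1.961, 1.571, 2.519]
force: [0.7, -0.2, -0.7]
grip_width: 0.0157
```

Run:
```python
from h import *
m,q,d=snap("wrist","w16")
cv2.imwrite("pics/w16z.png",cv2.resize(q[190:310,210:360,::-1],None,fx=5,fy=5,interpolation=2))
```

```text
(no output)
```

View pics/w16z.png

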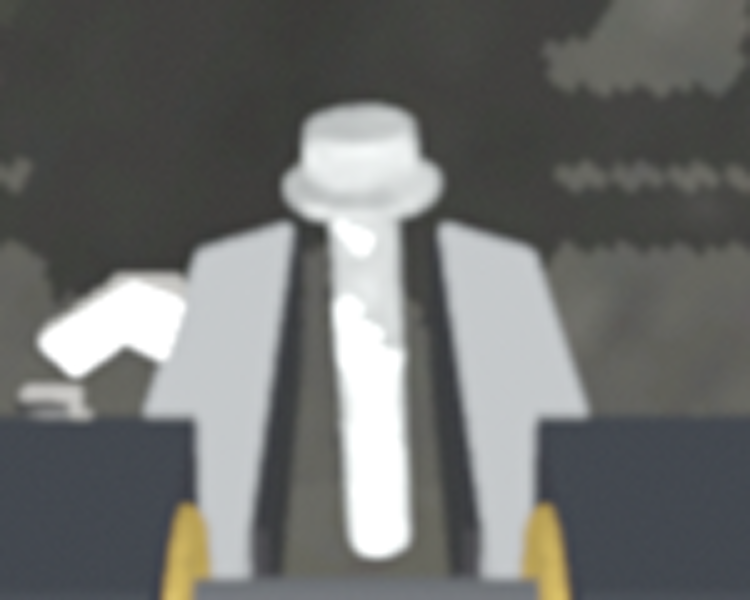

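jog_arm(rows=[0, 0, 0, 0, 0, 0, 0.75, 0, 0, 0, 0, 0, 0, 0.75, 0, 0, 0.003, 0, 0, 0, 0.75, 0.0042, 0.0027, 0, 0, 0, 0, 0.75, 0, 0, 0, 0, 0, 0, 0.75, 0, 0, -0.002, 0, 0, 0, 0.8, 0, 0, 0, 0, 0, 0, 0.8])

```text
time_s: 26.6
ee_pos: [0.5146, 0.2785, 0.0052]
eef_rot: [3.04, 1.57, -2.685]
force: [-0.3, -0.2, -0.6]
grip_width: 0.0191
```

jog_arm(rows=[0, 0, 0, 0, 0, 0, 0.9, 0, 0, 0, 0, 0, 0, 1, 0, 0, 0, 0, 0, 0, 1, 0, 0, 0, 0, 0, 0, 1, 0, 0, 0, 0, 0, 0, 1])

```text
time_s: 27.02
ee_pos: [0.5148, 0.2785, 0.0057]
eef_rot: [-0.857, 1.571, -0.299]
force: [-0.4, 0.3, 0.1]
grip_width: 0.0142
```

Run:
```python
from h import *
m,q,d=snap("wrist","w17")
cv2.imwrite("pics/w17z.png",cv2.resize(q[190:310,210:360,::-1],None,fx=5,fy=5,interpolation=2))
```

```text
(no output)
```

View pics/w17z.png

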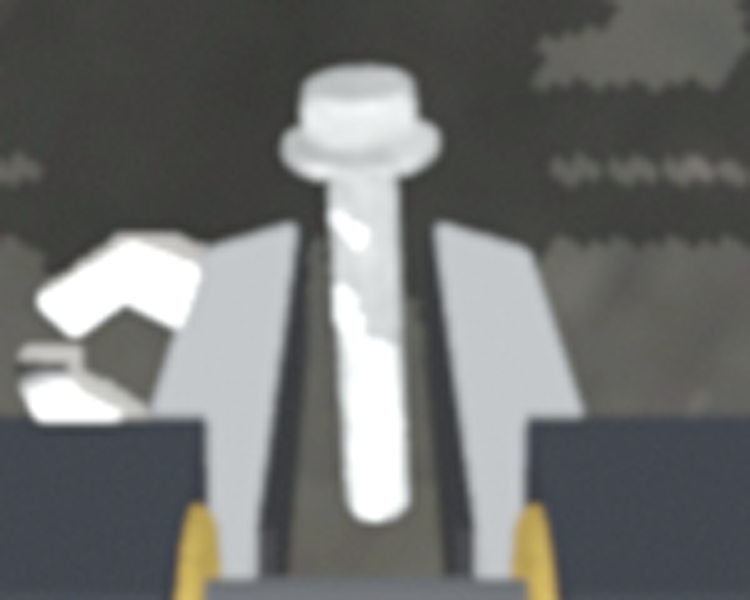

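jog_arm(rows=[0, 0, 0, 0, 0, 0, 1, 0, 0, 0, 0, 0, 0, 1, 0, 0, 0, 0, 0, 0, 1])

```text
time_s: 27.32
ee_pos: [0.5148, 0.2785, 0.0057]
eef_rot: [-1.511, 1.571, -0.954]
force: [0.2, 0.1, -0.4]
grip_width: 0.0144
```

jog_arm(rows=[0, 0, 0.006, 0, 0, 0, 1, 0, 0, 0.01, 0, 0, 0, 1, 0, 0, 0.01, 0, 0, 0, 1, 0, 0, 0.02, 0, 0, 0, 1, 0, 0, 0, 0, 0, 0, 1])

```text
time_s: 27.73
ee_pos: [0.5165, 0.2793, 0.056]
eef_rot: [-0.13, 1.565, 0.428]
force: [0.8, 0.0, 0.1]
grip_width: 0.0146
```

Run:
```python
from h import *
m,q,d=snap("wrist","w18")
cv2.imwrite("pics/w18z.png",cv2.resize(q[140:310,180:390,::-1],None,fx=3.5,fy=3.5,interpolation=2))
```

```text
(no output)
```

View pics/w18z.png

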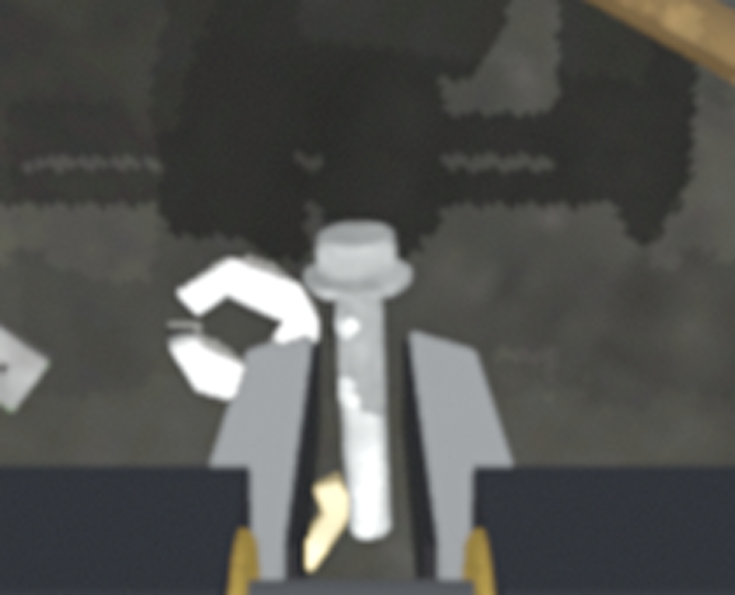

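jog_arm(rows=[0, 0, 0.03, 0, 0, 0, 1, -0.015, 0.0013, 0.01, 0, 0, -4, 1, -0.025, 0.0025, 0, 0, 0, -5, 1, -0.025, 0.0025, 0, 0, 0, -5, 1, -0.025, 0.0025, 0, 0, 0, -5, 1, -0.025, 0.0025, 0, 0, 0, -5, 1, -0.025, 0.0022, 0, 0, 0, -5, 1, 0, 0, 0, 0, 0, 0, 1])

```text
time_s: 28.45
ee_pos: [0.3714, 0.292, 0.0911]
eef_rot: [-2.774, 1.569, -2.726]
force: [-0.1, -1.2, -1.0]
grip_width: 0.0147
```

Run:
```python
from h import *
m,q,d=snap("wrist","w19")
```

```text
(no output)
```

View pics/w19.png

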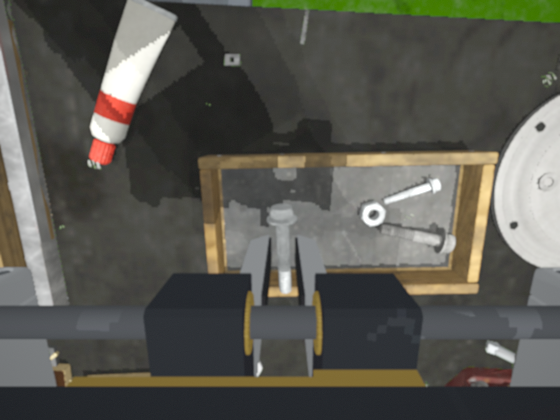

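jog_arm(rows=[0.004, 0, -0.02, 0, 0, 0, 1, 0, 0, -0.02, 0, 0, 0, 1, 0, 0, -0.015, 0, 0, 0, 1, 0, 0, -0.01, 0, 0, 0, 1, 0, 0, 0, 0, 0, 0, 1, 0, 0, 0, 0, 0, 0, 1])

```text
time_s: 29.0
ee_pos: [0.3791, 0.2919, 0.0266]
eef_rot: [-2.578, 1.57, -2.526]
force: [-0.3, 0.3, -1.0]
grip_width: 0.0146
```

jog_arm(rows=[0, 0, -0.006, 0, 0, 0, 1, 0, 0, -0.003, 0, 0, 0, 1, 0, 0, 0, 0, 0, 0, 1])

```text
time_s: 29.25
ee_pos: [0.3788, 0.292, 0.0175]
eef_rot: [-2.393, 1.571, -2.341]
force: [-0.6, -0.2, -0.5]
grip_width: 0.0149
```

jog_arm(rows=[0, 0, -0.003, 0, 0, 0, 1, 0, 0, 0, 0, 0, 0, 1])

```text
time_s: 29.42
ee_pos: [0.3787, 0.292, 0.0145]
eef_rot: [-1.929, 1.571, -1.877]
force: [0.4, 0.7, -1.2]
grip_width: 0.0147
```

jog_arm(rows=[0, 0, -0.002, 0, 0, 0, 1, 0, 0, 0, 0, 0, 0, 1])

```text
time_s: 29.58
ee_pos: [0.3787, 0.292, 0.0125]
eef_rot: [-2.412, 1.571, -2.36]
force: [-1.0, -0.2, -0.8]
grip_width: 0.0144
```

Run:
```python
from h import *
m,q,d=snap("wrist","w20")
```

```text
(no output)
```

View pics/w20.png

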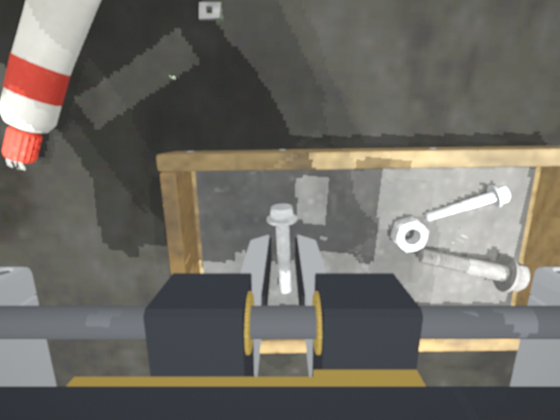

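Bolt is fully inside the tray, just above the floor; release and retreat.

jog_arm(rows=[0, 0, -0.001, 0, 0, 0, 1, 0, 0, 0, 0, 0, 0, 0.8, 0, 0, 0, 0, 0, 0, 0.7, 0, 0, 0, 0, 0, 0, 0.65, 0, 0, 0, 0, 0, 0, 0.65, 0, 0, 0.02, 0, 0, 0, 0.65, 0, 0, 0.04, 0, 0, 0, 0.6, 0, 0, 0.04, 0, 0, 0, 0.5])

```text
time_s: 30.3
ee_pos: [0.378, 0.2915, 0.1122]
eef_rot: [-2.612, 1.568, -2.56]
force: [0.9, 0.1, 1.1]
grip_width: 0.0411
```

jog_arm(rows=[-0.02, 0.02, 0.03, 0, 0, 0, 0.3, -0.025, 0.03, 0, 0, 0, 0, 0.1, -0.025, 0.03, 0, 0, 0, 0, 0, -0.025, 0.03, 0, 0, 0, 0, 0, -0.025, 0.03, 0, 0, 0, 0, 0, -0.025, 0.03, 0, 0, 0, 0, 0, 0, 0, 0, 0, 0, 0, 0, 0, 0, 0, 0, 0, 0, 0])

```text
time_s: 30.97
ee_pos: [0.2325, 0.4629, 0.1414]
eef_rot: [-2.124, 1.57, -2.069]
force: [0.1, 0.5, -0.1]
grip_width: 0.0927
```

Run:
```python
from h import *
o=ctrl.get_obs();print(o["ee_pos"].round(3),o["time_s"],o["joint_vel"].round(3))
m,t,dt=snap("top","t21");n,s,ds=snap("side","s21")
cv2.imwrite("pics/t21z.png",cv2.resize(t[145:290,120:365,::-1],None,fx=3.2,fy=3.2,interpolation=2))
cv2.imwrite("pics/s21z.png",cv2.resize(s[120:280,160:400,::-1],None,fx=3.2,fy=3.2,interpolation=2))
K=np.array(m["K"]);E=np.array(m["extrinsics"])
for nm,P in dict(piston=(.671,.031,.064),pin=(.669,-.08,.056),spring=(.663,-.1945,.052),bearing=(.6635,.1455,.030),old_piston=(.59,.0326,.064),old_spring=(.595,-.19,.052)).items():
    u,v=proj(m,P).round().astype(int);r=dt[v-6:v+7,u-6:u+7]
    z=r[r>0].min();c=np.array([(u-K[0,2])/K[0,0],(v-K[1,2])/K[1,1],1])*z;print(nm,u,v,(E[:3,:3]@c+E[:3,3])[2].round(4))
```

```text
[0.232 0.463 0.141] 30.9667 [-0.056 -0.015  0.021 -0.004  0.003 -0.021]
piston 268 164 0.0702
pin 303 165 0.0604
spring 339 168 0.0555
bearing 233 168 0.0363
old_piston 266 189 0.0683
old_spring 338 189 0.0567
```

View pics/t21z.png

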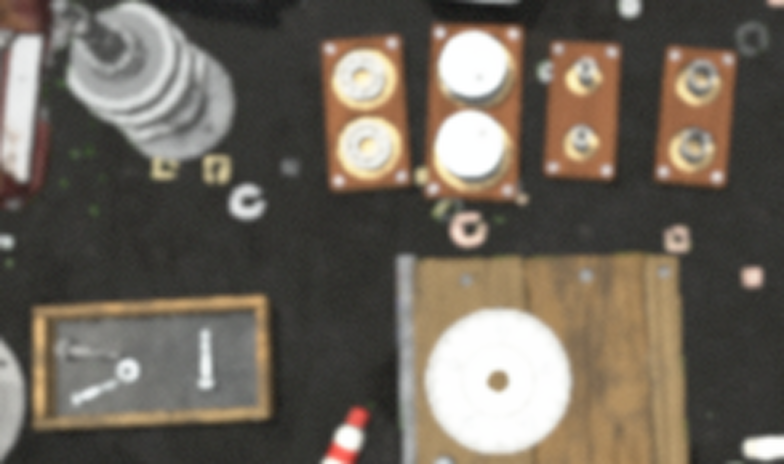

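View pics/s21z.png

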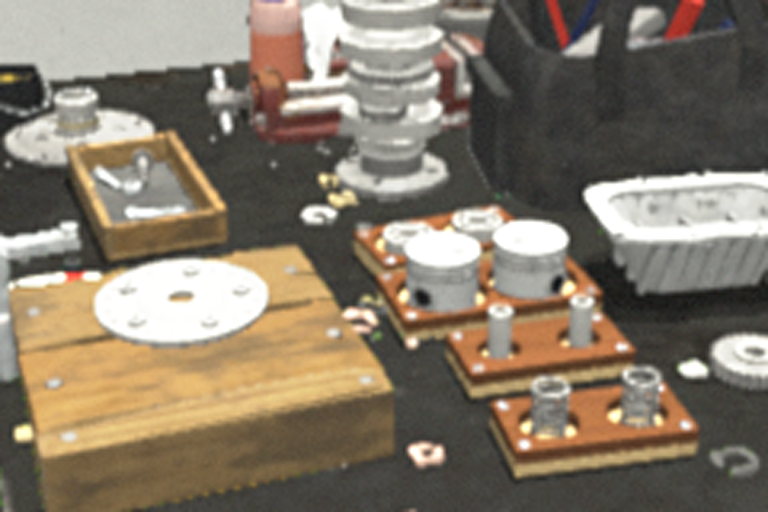

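Run:
```python
from h import *
D=np.load("t21.npz");K=D["K"];E=D["E"];d=D["d"];m=dict(K=K,extrinsics=E)
v,u=np.mgrid[:420,:560];c=np.stack([(u-K[0,2])/K[0,0]*d,(v-K[1,2])/K[1,1]*d,d],-1);P=c@E[:3,:3].T+E[:3,3]
def z(P0,r):
    q=P[(np.hypot(P[...,0]-P0[0],P[...,1]-P0[1])<r)&(d>0)][:,2];return len(q),np.percentile(q,[50,75,90]).round(4)
for n,a,r in (("bear new",(.6635,.1455),.021),("bear old",(.592,.139),.021),("pist new",(.671,.031),.025),("pist old",(.59,.0315),.025)):print(n,z(a,r))
ctrl.hand_in()
```

```text
bear new (129, array([0.0254, 0.0284, 0.0315]))
bear old (137, array([0.026, 0.029, 0.031]))
pist new (197, array([0.0621, 0.0643, 0.0658]))
pist old (192, array([0.0616, 0.0639, 0.0651]))
the job is handed in; nothing more can be done
```

I put the piston, piston pin, valve spring and ball bearing, in that order, into the empty pockets beside their twins. I then laid the flange bolt in the free half of the tray. The gripper was open and clear of everything when I handed the job in, at about 31 s.

- **Seating:** the final top and side pictures show all four parts upright or flat in their pockets. The top-camera heights of the new piston and bearing match their twins to within 1 mm. The pin and spring met the pocket floor 10 mm above their pick-up height, as they should.
- **Bolt:** it lies alone in the tray, clear of the other bolts and the nut.
- **Checks that disagreed:**
    - **Height check:** a first rough check read 2–6 mm high on every part, including the old piston and spring; it takes the nearest noisy depth value. The averaged check that gave the match above covered only the piston and bearing.
    - **Bolt grip:** the fingers stopped at 15.7 mm on the bolt, wider than its shank looked. I shifted 5 mm toward the middle, where they stopped at 14.4 mm, and it held through the lift.

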